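# Weigh out the walnuts from the insert bins

## Task

Set the loose bowl upright and fully down in the round cradle of the scale, then press the scale's left key (on) and after it the middle key (zero), one at a time. Then lift each insert bin that holds walnuts out of the organiser, tip its walnuts into the bowl (do not pick them out of the bins in the organiser with the fingers) and put every bin back fully home in its own bay. When all walnuts are in the seated bowl and all bins are home, press the right key (record); leave the salt shaker and the timer where they are.

Things in the scene. Friction and masses are not known exactly. Their poses are not given: they have to be found in the camera images.
- organiser: grey organiser frame fixed on the worktop, 146 (x) x 222 (y) x 42 mm high, with three open rectangular bays side by side along its y; origin at the centre of its underside; its -x side is the front, facing the robot side, +y is the left. Walls 6 mm thick with rounded tops, floor 4 mm thick; each bay is 134 x 66 mm, 38 mm deep, bay pitch 72 mm
- bay_left (a point): centre of the floor of the left bay of the organiser (left = +y of the organiser), 4 mm above its underside; a bin that is home has its origin here and the organiser's heading; axes as the organiser's
- bay_middle (a point): centre of the floor of the middle bay of the organiser (left = +y of the organiser), 4 mm above its underside; a bin that is home has its origin here and the organiser's heading; axes as the organiser's
- bay_right (a point): centre of the floor of the right bay of the organiser (left = +y of the organiser), 4 mm above its underside; a bin that is home has its origin here and the organiser's heading; axes as the organiser's
- bin_left: white loose insert bin of the left bay, 90 to 160 g, 2 mm play all round; 130 (x) x 62 (y) mm, origin at the centre of its underside, z up, -x its front (pouring) side. Handle: a bar along x over the middle, 12 mm wide (y), z=74 to 94 mm, x=-20 to 65 mm, on a post at the rear wall; pinch its long sides from above, x=0 to 20 mm; handles stand 72 mm apart
- bin_middle: the same bin, of the middle bay. All bins: side and rear walls 50 mm high, 3 mm thick; inside, the flat floor (z=3 mm) ends at x=-12 mm, then a ramp rises at 33 degrees to the pouring lip at x=-65, z=37 mm; the front above the lip is open: turned front end down by 65 degrees or more, the walnuts roll out over the lip
- bin_right: the same bin, of the right bay. All bins are alike, handle, ramp and size; centre of mass near x=13 mm, z=35 mm. A bin may hold no, one or two walnuts
- walnut_0: walnut, rough ball 34 mm across, 15 g, origin at its centre; it may be absent; if present it starts in the left bin
- walnut_1: walnut, rough ball 34 mm across, 15 g, origin at its centre; it may be absent; if present it starts in the left bin
- walnut_2: walnut, rough ball 34 mm across, 15 g, origin at its centre; it may be absent; if present it starts in the middle bin
- walnut_3: walnut, rough ball 34 mm across, 15 g, origin at its centre; it may be absent; if present it starts in the middle bin
- walnut_4: walnut, rough ball 34 mm across, 15 g, origin at its centre; it may be absent; if present it starts in the right bin
- walnut_5: walnut, rough ball 34 mm across, 15 g, origin at its centre; it may be absent; if present it starts in the right bin
- weigh_bowl: loose white rice bowl, 190 g (may vary by a third), 113 mm across the rim, 64 mm high, standing by itself on the worktop at the start; origin at the centre of its underside, z up. Foot 58 mm across, sides flare out (70 mm across at z=10 mm, 113 mm at the rim), take it by the rim, one finger inside (about 10 mm between the fingers)
- cradle (a point): floor centre of the dark dished ring on the steel scale, 40 mm above the worktop; a seated bowl has its origin here. x to the scale's back, y to its left. The dish is 63 mm across at its floor, 88 mm at its rim 14 mm higher, so the bowl's foot self-centres. Scale fixed, 190 (x) x 170 mm, top z=34 mm, centre 30 mm in front of this point; three keys in a row 100 mm in front of it
- key_left_top (a point): middle of the top of the left key of the scale (left = +y of the scale), a round grey push key 24 mm across in a black collar 40 mm across; 52 mm above the worktop when up; the collar's top is 6 mm lower; keys 48 mm apart
- key_left (a joint): travel of the left key: 0 up, 0.006 m fully down; a spring (about 1.2 N to start, 4 N fully down) brings it back; it counts as pressed beyond 0.004 m
- key_middle_top (a point): middle of the top of the middle key of the scale (left = +y of the scale), a round grey push key 24 mm across in a black collar 40 mm across; 52 mm above the worktop when up; the collar's top is 6 mm lower; keys 48 mm apart
- key_middle (a joint): travel of the middle key: 0 up, 0.006 m fully down; a spring (about 1.2 N to start, 4 N fully down) brings it back; it counts as pressed beyond 0.004 m
- key_right_top (a point): middle of the top of the right key of the scale (left = +y of the scale), a round grey push key 24 mm across in a black collar 40 mm across; 52 mm above the worktop when up; the collar's top is 6 mm lower; keys 48 mm apart
- key_right (a joint): travel of the right key: 0 up, 0.006 m fully down; a spring (about 1.2 N to start, 4 N fully down) brings it back; it counts as pressed beyond 0.004 m
- salt: white salt shaker, 43 x 73 mm, a bystander; origin at the centre of its underside
- timer: kitchen timer, 62 x 44 mm, a bystander; origin at the centre of its underside
There are look-alikes about, which are no part of the job. Leave any blue or yellow look-alike of the walnut_1 alone.

How it is judged:
By the outcome, as a careful person would: the job done as asked, in the order asked, and still so for the second after the job is handed in, with the robot touching nothing.
Of walnut_0, walnut_1, walnut_2, walnut_3, walnut_4, walnut_5 only 3 to 5 are there at a start; the rules pass over those that are not, and their reading is None.
At some moment in a run one of weigh_bowl may be knocked a few centimetres aside while the robot is not near it.
Once in a run the grip may slacken for a moment while it holds something.
It also fails if it takes over 210 s, if anything falls off the work surface, if the arm or the gripper's body presses on something with over 40 N, if the wrist force passes 120 N, or if a joint passes its speed limit or range.

## Robot

A 6-joint arm with a two-finger parallel gripper is mounted at the origin on a cart in front of the work surface, level with it; the furniture and walls round the work are solid. World frame = base frame: x ahead of the robot, y to its left, z up, the work surface at z = 0. Lengths are in m, angles in rad, forces in N, time in s.
With the tool pointing down it reaches from about 0.25 to 0.775 m from the base axis. Payload 4 kg.
Tool frame: the origin (TCP) lies between the finger pads; the fingertips stand 14 mm ahead of it and the grasp point (between the pads) lies 5 mm behind it; z points along the fingers, y is the line along which they close (so a half turn about z gives the same grasp; the last joint's range is limited). The gripper opens to 94 mm and grips with 3 to 60 N. Pads are 16 mm wide; open, the fingers measure 119 mm over their backs; the gripper's body (75 mm by 177 mm) begins 78 mm behind the grasp point.
Start: joints at [-1.449, 0.087, 1.371, -0, 1.684, -0.103], TCP at [0.123, -0.536, 0.22] pointing down, gripper open.
Joint ranges: [-3.1, 3.1], [-0.76, 2.03], [0.27, 2.55], [-1.08, 4.22], [0.17, 2.65], [-2.57, 2.57]. Speed limits (rad/s): [2.79, 2.79, 3.14, 3.14, 3.14, 3.14].

## Interface

Orientations are given as [roll, pitch, yaw] about the fixed x, y, z axes, in that order (R = Rz(yaw) Ry(pitch) Rx(roll)).
In Python, from bench import robot, snapshot gives the robot as it stands.
- The arm moves only by the tool carry_out, never from a script. Its argument "motion" is text: rows parted by semicolons, each of 4 numbers parted by spaces: the shift along the tool's x, y, z each as a share of 0.15 m, from -1 to 1, then the turn about the tool's z as a share of 180 degrees, from -1 to 1. A call has exactly 8 rows; each row is the pose to reach, as a shift and turn from the pose commanded when the call began, along the tool's axes at that moment, turning the shorter way round; what a row does not reach only later rows make up. A row lasts 1/10 s, in which the tool goes at most 50 mm and 8.59 degrees, less where a joint would pass 70% of its speed; a pose out of reach is approached as far as the arm can. A call with a number of a shift or a turn outside -1 to 1 is refused whole. A call with a gripper value outside its range is refused whole. "grip" is the opening, from -1 (shut) to 1 (fully open), set as the call begins (left out, the last holds). The fingers move at their own pace and stop on an object; the grip force is fixed at half the most. Time passes only in rows, so rows that repeat a pose let the fingers close, or fill a call up. It gives the time, the measured TCP pose, the force, the opening and the grip force at its end, in the units of the state.
- robot.get_obs(): the state, without advancing time (a new reading comes with each control period).
- snapshot(name): name is "scene" or "top" or "wrist"; returns a dict with "image" (480x640x3 uint8, red, green, blue), "fx", "fy", "cx", "cy" (pixels), "distortion" ([k1, k2, p1, p2, k3] as OpenCV has them; the pictures are not rectified), "pose" (4x4, takes a point from camera to world coordinates); the wrist camera has in their place "hand_eye" (4x4, takes a point from camera to tool coordinates, whose origin is the TCP and whose axes are the flange's). Camera axes: x right, y up, looking along -z (the intrinsics and any distortion apply to the point x, -y, -z); pixel columns grow to the right and rows downward; lengths in m; the calibration is good to about 2 mm. A picture is of the moment at which its call begins: read the wrist's pose just before it. There is no depth.
- robot.close_job(): hands the job in; it is judged then, once.
The state is a dict: "time": time; "joint_positions": joint angles; "qvel": joint speeds; "joint_torque": joint torques, N m; "tool_pos": TCP position; "ee_rot": TCP orientation; "wrist_force": force on the tool from outside, world axes, zero at the start; "wrist_torque": the same for the moment, N m; "width": finger opening in m; "finger_force": force on a finger pad.
Only numpy, scipy, OpenCV 4.12 (cv2) and the standard library are available. Lean on these libraries where they do the work, as an engineer would, in place of code of your own. Each camera call takes 0.05 s, during which the arm holds its last target. There are 200 camera calls.

## Working session

There is one attempt and no reset: what is moved stays moved. The work goes in short steps, Python scripts to look and compute and a tool call to move; the robot and the scene stay as the last step left them, time stands still between calls to the robot, and variables do not carry over. Pictures are saved under pics/ and viewed, at most 14 in all, crops included, and the job is handed in when it is done.

Besides the shell and the picture viewer there is one more tool, called after "Call:" as a command line: name --argument value ..., lists and objects as JSON in quotes. carry_out: Moves the arm, as the interface text tells. Shift numbers are shares of 0.15 m and turn numbers shares of 180 degrees, none past 1 either way. Its arguments: {"type":"object","properties":{"motion":{"type":"string"},"grip":{"type":"number"}},"required":["motion"]}

```bash
mkdir -p pics; ls; cat > h.py <<'E'
import numpy as np, cv2
from bench import robot, snapshot
from scipy.spatial.transform import Rotation as Ro
def shot(n,f=None):
    o=robot.get_obs(); s=snapshot(n)
    if f: cv2.imwrite('pics/'+f,s['image'][:,:,::-1])
    if n=='wrist':
        T=np.eye(4);T[:3,3]=o['tool_pos'];T[:3,:3]=rot(o)
        s['pose']=T@np.array(s['hand_eye'])
    return s
def rot(o):
    e=np.array(o['ee_rot'])
    return e if e.shape==(3,3) else Ro.from_euler('xyz',e).as_matrix()
def K(s): return np.array([[s['fx'],0,s['cx']],[0,s['fy'],s['cy']],[0,0,1.]])
def ray(s,px):
    p=cv2.undistortPoints(np.array([[px]],float),K(s),np.array(s['distortion'],float))[0,0]
    P=np.array(s['pose']); d=P[:3,:3]@np.array([p[0],-p[1],-1]); return P[:3,3],d
def onz(s,px,z):
    c,d=ray(s,px); return c+d*(z-c[2])/d[2]
def proj(s,X):
    P=np.linalg.inv(np.array(s['pose'])); q=(P[:3,:3]@np.array(X).T).T+P[:3,3]
    q=q*[1,-1,-1]
    return cv2.projectPoints(q.reshape(-1,1,3),np.zeros(3),np.zeros(3),K(s),np.array(s['distortion'],float))[0][:,0]
E
python3 - <<'E'
from h import *
print(robot.get_obs())
for n in ['scene','top']:
    s=shot(n,n+'0.png'); print(n,s['fx'],s['distortion'],np.round(s['pose'],3))
E
```

```text
pics
{'time': 0.0, 'joint_positions': array([-1.44905533e+00,  8.79311024e-02,  1.37222837e+00, -3.71403061e-05,
        1.68358991e+00, -1.03105912e-01]), 'qvel': array([-0.0023473 , -0.00034334,  0.00124393, -0.00158805, -0.00059977,
       -0.00082813]), 'joint_torque': array([-1.39872256e-03, -3.40186143e+01, -3.02427685e+01,  7.17724487e-02,
        3.32691742e-02, -1.85771105e-04]), 'tool_pos': array([ 0.1225441 , -0.53564949,  0.21833034]), 'ee_rot': array([-3.13944358e+00, -1.85260641e-04,  2.24842565e-01]), 'wrist_force': array([-0.11816722,  0.23827426, -0.49841374]), 'wrist_torque': array([-0.01320558, -0.03501271, -0.02039061]), 'finger_force': 0.0, 'width': 0.09390808165100842}
scene 583.5409792450738 [0.02642404 0.         0.         0.         0.        ] [[-0.978 -0.18   0.108  0.672]
 [ 0.21  -0.835  0.509  0.727]
 [-0.002  0.52   0.854  1.259]
 [ 0.     0.     0.     1.   ]]
top 573.1742052696708 [0.06089096 0.         0.         0.         0.        ] [[-0.021  0.991 -0.135  0.309]
 [-1.    -0.02   0.011  0.031]
 [ 0.008  0.135  0.991  1.435]
 [ 0.     0.     0.     1.   ]]
```

View pics/scene0.png

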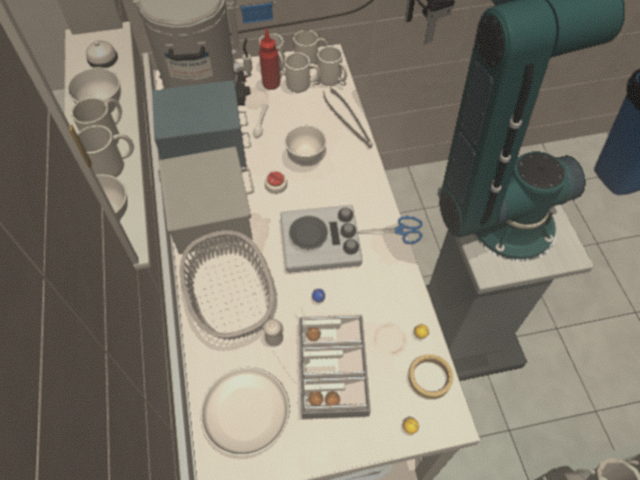

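View pics/top0.png

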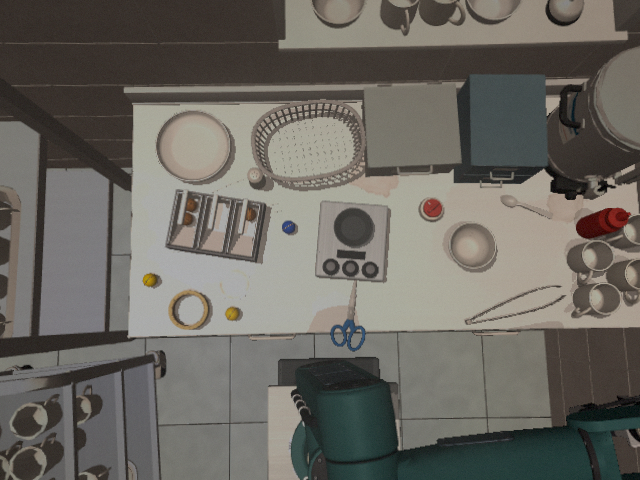

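The scene view shows the loose bowl at (305,145) and the scale at (322,238), with the cradle at (309,232) and keys on the right. The organiser is at (335,367), with two walnuts in the left bin and one in the right. In the top view the bowl is at (473,245), the dish at (354,228), the keys at (331/350/369, 268) and the organiser at (217,226). The mugs at the far right and the bowls on the shelf are look-alikes. Only the bowl at (473,245) stands alone on the worktop. Next I'll view an enlarged crop and measure.

```bash
python3 - <<'E'
from h import *
t=cv2.imread('pics/top0.png'); c=cv2.imread('pics/scene0.png')
a=cv2.resize(t[180:275,155:275],None,fx=3.3,fy=3.3,interpolation=cv2.INTER_CUBIC)
b=cv2.resize(c[310:420,290:380],(396*90//110*1,396),interpolation=cv2.INTER_CUBIC)
d=cv2.resize(t[190:290,305:505],(720,280),interpolation=cv2.INTER_CUBIC) if 0 else cv2.resize(t[190:290,305:505],(560,280),interpolation=cv2.INTER_CUBIC)
o=np.zeros((600,760,3),np.uint8); o[:a.shape[0],:a.shape[1]]=a; o[:b.shape[0],400:400+b.shape[1]]=b
o[316:596,:560]=np.where(np.arange(280)[:,None,None]>=0,d,0)
cv2.imwrite('pics/c0.png',o)
s=shot('top')
print('bowl rim',onz(s,(473,245),.06),'dish',onz(s,(354,228),.05))
for p in [(331,268),(350,268.5),(369,269)]: print('key',onz(s,p,.05))
for p in [(323,201),(389,206),(382,281),(316,276)]: print('scale',onz(s,p,.034))
for p in [(176,191),(267,202),(261,263),(166,248)]: print('org',onz(s,p,.042))
E
```

```text
bowl rim [ 0.47868207 -0.34677582  0.06      ] dish [ 0.52769254 -0.06154568  0.05      ]
key [ 0.43070926 -0.00296798  0.05      ]
key [ 0.42855132 -0.04898588  0.05      ]
key [ 0.42640274 -0.09499036  0.05      ]
scale [0.59981048 0.01265835 0.034     ]
scale [ 0.58382586 -0.15124157  0.034     ]
scale [ 0.39773898 -0.12723873  0.034     ]
scale [0.41325714 0.03379265 0.034     ]
org [0.63001696 0.37479889 0.042     ]
org [0.59830714 0.15124548 0.042     ]
org [0.44719278 0.16712019 0.042     ]
org [0.48878118 0.39721624 0.042     ]
```

View pics/c0.png

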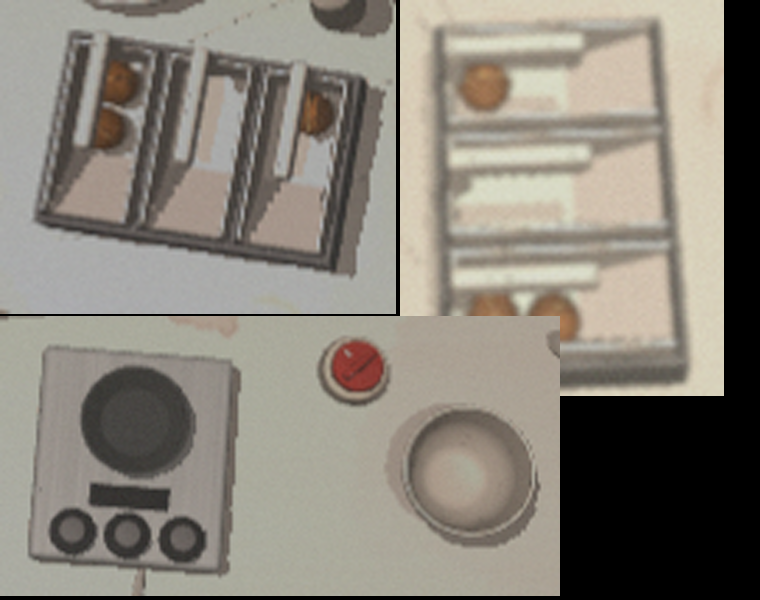

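Left bin holds 2 walnuts and right bin holds 1. The middle bin looks empty from both sides. The bowl is confirmed at (470,470) in the crop, and the red timer beside it is at (358,367).

The moves can't tilt the tool, so tipping means pivoting the bin in the grip against a solid edge. I'll check the grey box behind the scale and refine the geometry.

```bash
python3 - <<'E'
from h import *
t=shot('top');s=shot('scene')
def tri(a,b):
    c1,d1=ray(t,a);c2,d2=ray(s,b)
    A=np.stack([d1,-d2],1);l=np.linalg.lstsq(A,c2-c1,rcond=None)[0]
    p,q=c1+l[0]*d1,c2+l[1]*d2; return (p+q)/2,np.linalg.norm(p-q)
for a,b in [((367,166),(248,213)),((462,166),(238,153)),((365,85),(172,234)),((545,163),(243,123)),((473,240),(305,140)),((354,228),(309,232)),((176,191),(302,415))]:print(a,*tri(a,b))
h=cv2.cvtColor(s['image'],cv2.COLOR_RGB2HSV)
m=np.zeros((900,800,3),np.uint8)
c=s['image'][60:330,140:400,::-1];cv2.imwrite('pics/c1.png',np.hstack([cv2.resize(c,(500,519),interpolation=cv2.INTER_CUBIC),cv2.resize(t['image'][60:290,340:473,::-1],(300,519),interpolation=cv2.INTER_CUBIC)]))
E
```

```text
(367, 166) [ 0.6666331  -0.09283427  0.11834898] 0.00494624738035658
(462, 166) [ 0.66819085 -0.32538597  0.07462342] 0.00594266316838804
(365, 85) [ 0.86182852 -0.09105676  0.0998195 ] 0.018177555525532775
(545, 163) [ 0.6635845  -0.54101511 -0.01220917] 0.0725070103587547
(473, 240) [ 0.48569013 -0.34405418  0.06337918] 0.010369547815989833
(354, 228) [ 0.52874065 -0.06195811  0.03939194] 0.0013642190043961667
(176, 191) [0.63408891 0.37899887 0.02477926] 0.00023263119962882176
```

View pics/c1.png

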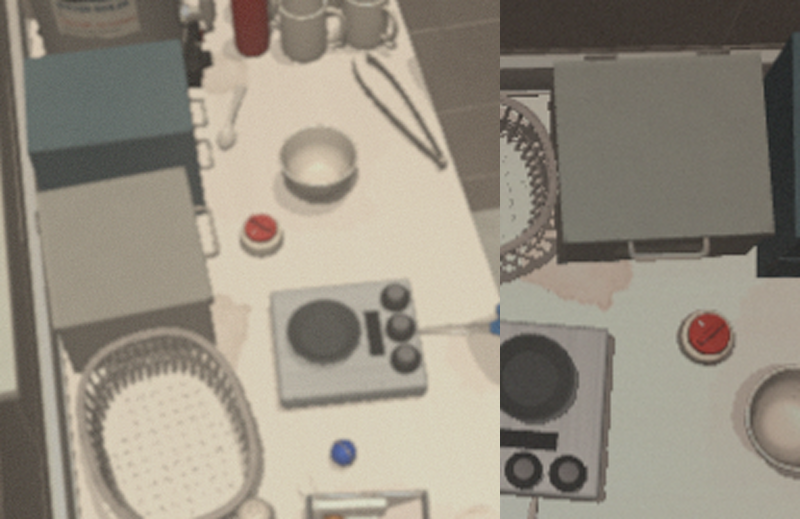

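```bash
cat >> h.py <<'E'
def to(x,y,z,yaw=None):
    "shares for reaching world target from present pose"
    o=robot.get_obs(); R=rot(o); p=np.array(o['tool_pos'])
    y0=np.arctan2(R[1,0],R[0,0]); t=0 if yaw is None else -(yaw-y0)
    t=(t+np.pi)%(2*np.pi)-np.pi
    print('at',p.round(4),'yaw %.4f'%y0,'-> shares',(R.T@(np.array([x,y,z])-p)/.15).round(3),'turn %.4f'%(t/np.pi), 't=%.1f'%o['time'])
E
python3 - <<'E'
from h import *
to(.44,-.36,.25,0)
print(np.round(snapshot('wrist')['hand_eye'],3))
E
```

```text
at [ 0.1226 -0.5359  0.219 ] yaw 0.2248 -> shares [ 2.324 -0.672 -0.206] turn 0.0716 t=0.2
[[ 0.     0.963  0.271  0.078]
 [ 1.    -0.    -0.    -0.001]
 [-0.     0.271 -0.963 -0.164]
 [ 0.     0.     0.     1.   ]]
```

Call:
carry_out --motion "0.5 -0.1 -0.2 0.07;1 -0.3 -0.2 0.07;1 -0.3 -0.2 0.07;1 -0.3 -0.2 0.07;1 -0.3 -0.2 0.07;1 -0.3 -0.2 0.07;1 -0.3 -0.2 0.07;1 -0.3 -0.2 0.07"

```text
time: 1.1
tool_pos: [0.2574, -0.4596, 0.249]
ee_rot: [-3.141, 0.001, 0.002]
wrist_force: [0.4, -0.5, 0.4]
width: 0.0939
finger_force: 0.0
```

```bash
python3 - <<'E'
from h import *
to(.44,-.36,.25,0)
E
```

```text
at [ 0.2574 -0.4596  0.249 ] yaw 0.0025 -> shares [ 1.219 -0.661 -0.007] turn 0.0008 t=1.1
```

Call:
carry_out --motion "1 -0.66 0 0;1 -0.66 0 0;1 -0.66 0 0;1 -0.66 0 0;1 -0.66 0 0;1 -0.66 0 0;1 -0.66 0 0;1 -0.66 0 0"

```text
time: 1.9
tool_pos: [0.4071, -0.3603, 0.2495]
ee_rot: [3.141, 0.0, 0.002]
wrist_force: [-0.6, 0.3, 0.5]
width: 0.094
finger_force: 0.0
```

```bash
python3 - <<'E'
from h import *
s=shot('wrist','w1.png')
print(s['fx'],onz(s,(320,240),.06))
E
```

```text
336.0318762314065 [ 0.38210701 -0.36177755  0.06      ]
```

View pics/w1.png

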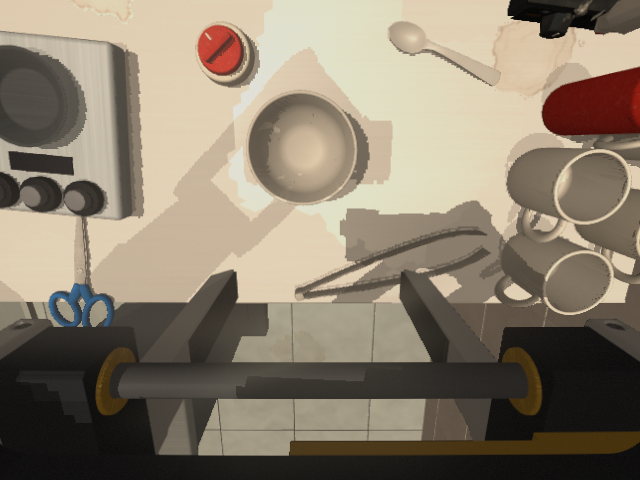

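The wrist view shows the bowl rim from about (247,147) to (357,147), top (302,90), bottom (302,203). The timer is at (227,53), the scale keys are at the left and the fingertips at (225,275) and (412,275).

```bash
python3 - <<'E'
from h import *
s=shot('wrist')
for p in [(247,147),(357,147),(302,90),(302,203),(302,147)]: print(onz(s,p,.064))
print('keys');[print(onz(s,p,.052)) for p in [(40,190),(84,195)]]
to(.48,-.40,.15,0)
E
```

```text
[ 0.48068681 -0.28779722  0.064     ]
[ 0.48096113 -0.39846321  0.064     ]
[ 0.53397956 -0.3436744   0.064     ]
[ 0.42388126 -0.34255615  0.064     ]
[ 0.48080188 -0.34313867  0.064     ]
keys
[ 0.43547713 -0.05843338  0.052     ]
[ 0.4300821  -0.10551275  0.052     ]
at [ 0.4074 -0.36    0.2496] yaw 0.0028 -> shares [0.484 0.268 0.664] turn 0.0009 t=2.0
```

Call:
carry_out --motion "0.3 0.23 0.1 0;0.484 0.23 0.4 0;0.484 0.23 0.7 0;0.484 0.23 0.9 0;0.484 0.23 0.9 0;0.484 0.23 0.9 0;0.484 0.23 0.9 0;0.484 0.23 0.9 0" --grip 0.06

```text
time: 2.8
tool_pos: [0.4821, -0.3947, 0.1182]
ee_rot: [3.137, -0.004, 0.004]
wrist_force: [0.0, 0.8, 0.0]
width: 0.0499
finger_force: 0.0
```

Call:
carry_out --motion "0 0 0.1 0;0 0 0.2 0;0 0 0.3 0;0 0 0.4 0;0 0 0.43 0;0 0 0.43 0;0 0 0.43 0;0 0 0.43 0"

```text
time: 3.6
tool_pos: [0.4816, -0.3938, 0.051]
ee_rot: [3.14, -0.001, 0.005]
wrist_force: [0.2, -0.3, 0.4]
width: 0.0495
finger_force: 0.0
```

Call:
carry_out --motion "0 0 0 0;0 0 0 0;0 0 0 0;0 0 0 0;0 0 0 0;0 0 0 0;0 0 0 0;0 0 0 0" --grip -1

```text
time: 4.4
tool_pos: [0.4816, -0.3918, 0.0511]
ee_rot: [-3.139, -0.001, 0.005]
wrist_force: [-0.3, 4.2, 4.9]
width: 0.0154
finger_force: 27.1
```

```bash
python3 - <<'E'
from h import *
to(.48,-.394,.2,0)
s=shot('scene'); t=shot('top')
cv2.imwrite('pics/g1.png',np.hstack([cv2.resize(s['image'][90:260,220:400,::-1],(420,397)),cv2.resize(t['image'][180:310,380:510,::-1],(380,397))]))
E
```

```text
at [ 0.4816 -0.3918  0.0511] yaw 0.0051 -> shares [-0.01   0.012 -0.992] turn 0.0016 t=4.4
```

Call:
carry_out --motion "0 0 -0.1 0;0 0 -0.2 0;0 0 -0.3 0;0 0 -0.5 0;0 0 -0.6 0;0 0 -0.7 0;0 0 -0.7 0;0 0 -0.7 0"

```text
time: 5.3
tool_pos: [0.4809, -0.3933, 0.1546]
ee_rot: [3.142, 0.0, 0.005]
wrist_force: [0.3, -0.2, -2.9]
width: 0.0093
finger_force: 29.5
```

```bash
python3 - <<'E'
from h import *
for n,roi in [('top',(190,285,310,395)),('scene',(200,275,275,370))]:
    s=shot(n); a,b,c,d=roi
    g=cv2.cvtColor(s['image'],cv2.COLOR_RGB2GRAY)[a:b,c:d]
    g=cv2.resize(g,None,fx=4,fy=4,interpolation=cv2.INTER_CUBIC)
    for th in (85,):
        m=(g<th).astype(np.uint8)
        for ct in cv2.findContours(m,cv2.RETR_EXTERNAL,cv2.CHAIN_APPROX_NONE)[0]:
            if cv2.contourArea(ct)<1500: continue
            e=cv2.fitEllipse(cv2.convexHull(ct)); p=(e[0][0]/4-.375+c,e[0][1]/4-.375+a)
            print(n,np.round(p,1),np.round(np.array(e[1])/4,1),'z54',onz(s,p,.054).round(4),'z46',onz(s,p,.046).round(4))
s=shot('scene'); t=shot('top')
cv2.imwrite('pics/g1.png',np.hstack([cv2.resize(s['image'][90:290,220:400,::-1],(420,467)),cv2.resize(t['image'][180:310,330:510,::-1],(380,467))]))
E
```

```text
top [369.6 269.6] [15.8 16.5] z54 [ 0.4246 -0.0961  0.054 ] z46 [ 0.4253 -0.0969  0.046 ]
top [350.1 268.1] [15.9 16.4] z54 [ 0.4292 -0.0489  0.054 ] z46 [ 0.4299 -0.0494  0.046 ]
top [330.6 266.5] [15.9 16.2] z54 [ 0.4339 -0.002   0.054 ] z46 [ 0.4346 -0.0022  0.046 ]
top [351.2 254.2] [ 8.9 38.6] z54 [ 0.4629 -0.0527  0.054 ] z46 [ 0.4638 -0.0532  0.046 ]
top [353.2 227. ] [37.8 38.8] z54 [ 0.5296 -0.0594  0.054 ] z46 [ 0.5309 -0.0599  0.046 ]
scene [334.2 233. ] [ 6.7 26.4] z54 [ 0.4696 -0.0362  0.054 ] z46 [ 0.4683 -0.0413  0.046 ]
```

View pics/g1.png

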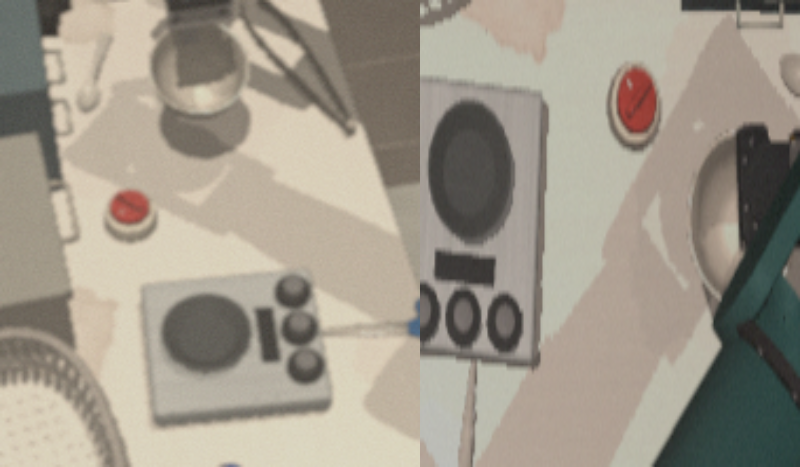

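The bowl is held clear of the table, seen at (198,65) in the left panel. The keys and dish lie as measured, with heading about -5.6°. Now I'll carry it to the cradle.

Call:
carry_out --motion "0.04 -0.15 -0.05 0;0.08 -0.35 -0.05 0;0.12 -0.6 -0.05 0;0.17 -0.85 -0.05 0;0.2 -0.95 -0.05 0;0.2 -0.95 -0.05 0;0.2 -0.95 -0.05 0;0.2 -0.95 -0.05 0"

```text
time: 6.3
tool_pos: [0.51, -0.2521, 0.1622]
ee_rot: [3.141, 0.001, 0.003]
wrist_force: [0.2, -0.3, -2.5]
width: 0.0099
finger_force: 29.6
```

Call:
carry_out --motion "0.03 -0.15 0 0;0.06 -0.35 0 0;0.1 -0.6 0 0;0.13 -0.8 0 0;0.13 -0.93 0 0;0.13 -0.93 0 0;0.13 -0.93 0 0;0.13 -0.93 0 0"

```text
time: 7.1
tool_pos: [0.5292, -0.1127, 0.1624]
ee_rot: [3.141, 0.0, 0.003]
wrist_force: [0.3, -0.0, -1.7]
width: 0.0098
finger_force: 29.6
```

```bash
python3 - <<'E'
from h import *
to(.5305,-.110,.1,0)
s=shot('wrist','w2.png')
E
```

```text
at [ 0.5292 -0.1127  0.1624] yaw 0.0028 -> shares [ 0.009 -0.019  0.416] turn 0.0009 t=7.1
```

View pics/w2.png

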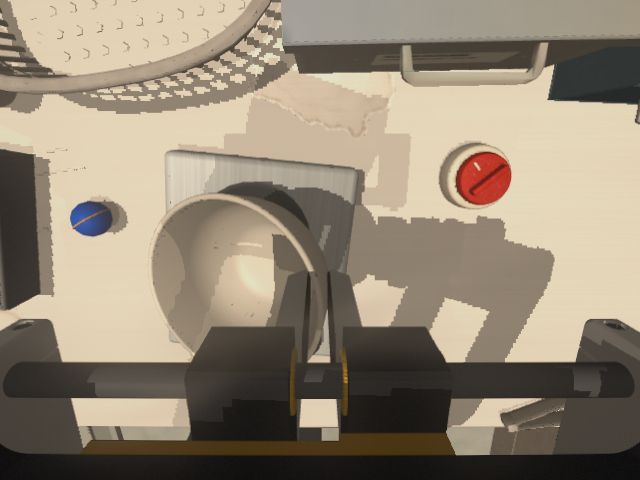

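```bash
python3 - <<'E'
from h import *
s=shot('wrist'); o=robot.get_obs(); g=np.array(o['tool_pos'])+[0,0,.0]
a=np.linspace(0,2*np.pi,73)
for zg in (.05,.058):
  for th in (0,10,20,30):
    c=np.deg2rad(th); rg=.035+(zg-.01)*21/54e0-.003
    P=np.stack([.0565*np.cos(a),.0565*np.sin(a),0*a+.064],1)-[0,-rg,zg]  # grip at -y side
    P=P@Ro.from_euler('x',th,degrees=True).as_matrix().T+g
    q=proj(s,P); print(zg,th,'left',q[q[:,0].argmin()].round(0),'top',q[q[:,1].argmin()].round(0),'right',q[q[:,0].argmax()].round(0))
E
```

```text
0.05 0 left [107. 288.] top [213. 192.] right [337. 307.]
0.05 10 left [ 92. 305.] top [215. 195.] right [342. 305.]
0.05 20 left [ 82. 325.] top [233. 198.] right [345. 303.]
0.05 30 left [ 80. 348.] top [243. 200.] right [348. 301.]
0.058 0 left [110. 281.] top [212. 190.] right [330. 300.]
0.058 10 left [ 92. 297.] top [210. 193.] right [332. 299.]
0.058 20 left [ 79. 317.] top [224. 195.] right [333. 298.]
0.058 30 left [ 72. 339.] top [230. 198.] right [334. 297.]
```

```bash
python3 - <<'E'
from h import *
s=shot('wrist'); o=robot.get_obs(); g=np.array(o['tool_pos'])
a=np.linspace(0,2*np.pi,73)
for zg in (.05,.058):
  for th in (-15,-20,-25):
    rg=.035+(zg-.01)*21/54e0-.003
    R=Ro.from_euler('x',th,degrees=True).as_matrix()
    f=lambda P:(P-[0,-rg,zg])@R.T+g
    q=proj(s,f(np.stack([.0565*np.cos(a),.0565*np.sin(a),0*a+.064],1)))
    print(zg,th,'left',q[q[:,0].argmin()].round(0),'top',q[q[:,1].argmin()].round(0),'right',q[q[:,0].argmax()].round(0),'foot c,L,R rel',(f(np.array([[0,0,0],[0,.029,0],[0,-.029,0]]))-g).round(3)[:,1:].tolist())
E
```

```text
0.05 -15 left [136. 268.] top [217. 189.] right [329. 309.] foot c,L,R rel [[0.033, -0.061], [0.061, -0.068], [0.005, -0.053]]
0.05 -20 left [146. 262.] top [211. 187.] right [326. 309.] foot c,L,R rel [[0.028, -0.063], [0.055, -0.073], [0.0, -0.053]]
0.05 -25 left [157. 258.] top [215. 186.] right [323. 309.] foot c,L,R rel [[0.022, -0.065], [0.048, -0.078], [-0.004, -0.053]]
0.058 -15 left [142. 263.] top [220. 186.] right [327. 301.] foot c,L,R rel [[0.034, -0.069], [0.062, -0.077], [0.006, -0.062]]
0.058 -20 left [153. 258.] top [216. 185.] right [326. 301.] foot c,L,R rel [[0.028, -0.072], [0.055, -0.082], [0.001, -0.062]]
0.058 -25 left [164. 253.] top [221. 184.] right [324. 301.] foot c,L,R rel [[0.021, -0.074], [0.048, -0.086], [-0.005, -0.062]]
```

Call:
carry_out --motion "0 -0.09 0 0;0 -0.18 0 0;0 -0.18 0.08 0;0 -0.18 0.16 0;0 -0.18 0.22 0;0 -0.18 0.27 0;0 -0.18 0.31 0;0 -0.18 0.31 0"

```text
time: 8.05
tool_pos: [0.5294, -0.0851, 0.1161]
ee_rot: [3.14, -0.001, 0.004]
wrist_force: [0.2, -2.2, 0.8]
width: 0.0099
finger_force: 29.7
```

Call:
carry_out --motion "0 0 0.01 0;0 0 0.02 0;0 0 0.03 0;0 0 0.04 0;0 0 0.04 0;0 0 0.04 0;0 0 0.04 0;0 0 0.04 0"

```text
time: 8.85
tool_pos: [0.5313, -0.0868, 0.1135]
ee_rot: [3.136, -0.007, 0.004]
wrist_force: [0.8, -7.3, 6.9]
width: 0.0099
finger_force: 30.7
```

Call:
carry_out --motion "0 0.02 0 0;0 0.04 0 0;0 0.04 0.01 0;0 0.04 0.02 0;0 0.04 0.03 0;0 0.04 0.03 0;0 0.04 0.03 0;0 0.04 0.03 0"

```text
time: 9.65
tool_pos: [0.5308, -0.092, 0.1083]
ee_rot: [3.137, -0.005, 0.004]
wrist_force: [-0.4, -6.3, 9.6]
width: 0.0097
finger_force: 32.9
```

Call:
carry_out --motion "0 0 0 0;0 0 0 0;0 0 0 0;0 0 0 0;0 0 0 0;0 0 0 0;0 0 0 0;0 0 0 0" --grip -0.45

```text
time: 10.45
tool_pos: [0.529, -0.0899, 0.1054]
ee_rot: [-3.142, 0.0, 0.005]
wrist_force: [-0.4, 0.8, -1.0]
width: 0.0261
finger_force: 0.2
```

Call:
carry_out --motion "0 0 -0.1 0;0 0 -0.2 0;0 0 -0.4 0;0 0 -0.6 0;0 0 -0.8 0;0 0 -0.8 0;0 0 -0.8 0;0 0 -0.8 0"

```text
time: 11.25
tool_pos: [0.5286, -0.0899, 0.2247]
ee_rot: [-3.141, 0.001, 0.005]
wrist_force: [0.5, -0.1, -0.0]
width: 0.026
finger_force: 0.0
```

```bash
python3 - <<'E'
from h import *
s=shot('wrist','w3.png'); to(.4339,-.002,.15,0);t=shot('top','t3.png')
E
```

```text
at [ 0.5284 -0.0898  0.2241] yaw 0.0049 -> shares [-0.626 -0.588  0.496] turn 0.0016 t=11.3
```

View pics/w3.png

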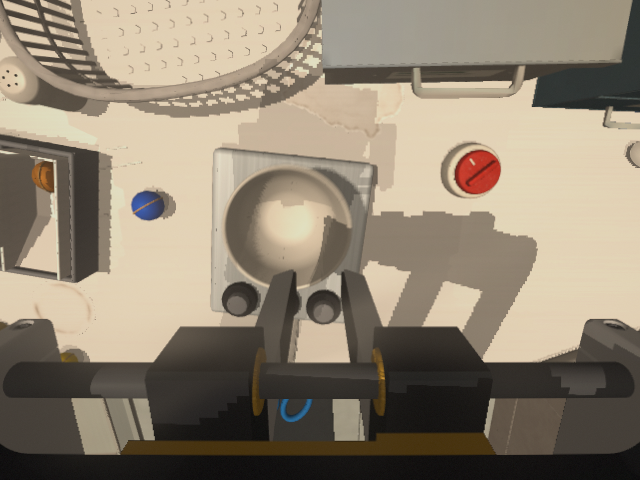

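The bowl sits in the dish with its rim from (223,225) to (353,225) and looks level. I'll check its centre and height numerically.

```bash
python3 - <<'E'
from h import *
s=shot('wrist')
for z in (.104,.11): print([onz(s,p,z).round(4) for p in [(223,225),(353,225),(288,166)]])
t=shot('top'); g=cv2.imread('pics/t3.png')
q=proj(t,[[.529+.0565*np.cos(a),-.059+.0565*np.sin(a),.104] for a in np.linspace(0,6.28,60)]).astype(np.int32)
print(q.min(0),q.max(0))
to(.4339,-.002,.085,0)
E
```

```text
[array([ 0.5365, -0.0063,  0.104 ]), array([ 0.5371, -0.1193,  0.104 ]), array([ 0.5871, -0.0638,  0.104 ])]
[array([ 0.538, -0.008,  0.11 ]), array([ 0.5386, -0.1187,  0.11  ]), array([ 0.5876, -0.0643,  0.11  ])]
[330 200] [378 247]
at [ 0.5285 -0.0899  0.2241] yaw 0.0049 -> shares [-0.626 -0.588  0.929] turn 0.0016 t=11.4
```

Call:
carry_out --motion "-0.3 -0.3 0 0;-0.626 -0.588 0 0;-0.626 -0.588 0.3 0;-0.626 -0.588 0.6 0;-0.626 -0.588 0.9 0;-0.626 -0.588 0.99 0;-0.626 -0.588 0.99 0;-0.626 -0.588 0.99 0" --grip -1

```text
time: 12.25
tool_pos: [0.4362, -0.0026, 0.0787]
ee_rot: [3.141, -0.003, 0.005]
wrist_force: [-0.3, -0.8, 0.8]
width: 0.0006
finger_force: 0.0
```

Call:
carry_out --motion "0 0 0.03 0;0 0 0.06 0;0 0 0.08 0;0 0 0.095 0;0 0 0.095 0;0 0 0.095 0;0 0 0.095 0;0 0 0.095 0"

```text
time: 13.05
tool_pos: [0.4365, -0.0027, 0.0642]
ee_rot: [3.141, -0.004, 0.005]
wrist_force: [2.7, 0.4, 5.7]
width: 0.0004
finger_force: 2.7
```

Call:
carry_out --motion "0 0 0.01 0;0 0 0.02 0;0 0 0.03 0;0 0 0.03 0;0 0 0.03 0;0 0 0.03 0;0 0 0.03 0;0 0 0.03 0"

```text
time: 13.85
tool_pos: [0.4367, -0.0027, 0.0637]
ee_rot: [3.14, -0.005, 0.005]
wrist_force: [-7.2, -0.1, 26.1]
width: 0.0005
finger_force: 12.8
```

```bash
python3 - <<'E'
from h import *
o=robot.get_obs();print(o['tool_pos'],o['wrist_force'],o['wrist_torque'],o['qvel'].round(3))
E
```

```text
[ 0.43670313 -0.00266925  0.06374503] [-7.24961822 -0.12032608 26.07434826] [ 0.13815113  1.36725616 -0.01093402] [-0.     0.     0.    -0.    -0.001 -0.002]
```

Call:
carry_out --motion "0 0 -0.05 0;0 0 -0.05 0;0 0 -0.05 0;0 0 -0.05 0;0 0 -0.05 0;0 0 -0.05 0;0 0 -0.05 0;0 0 -0.05 0"

```text
time: 14.65
tool_pos: [0.4348, -0.0023, 0.0656]
ee_rot: [3.142, 0.0, 0.005]
wrist_force: [2.7, -1.2, 3.0]
width: 0.0003
finger_force: 1.6
```

Call:
carry_out --motion "0 0 -0.015 0;0 0 -0.015 0;0 0 -0.015 0;0 0 -0.015 0;0 0 -0.015 0;0 0 -0.015 0;0 0 -0.015 0;0 0 -0.015 0"

```text
time: 15.45
tool_pos: [0.4343, -0.0022, 0.0677]
ee_rot: [-3.141, 0.001, 0.005]
wrist_force: [0.0, 0.6, 2.3]
width: 0.0007
finger_force: 1.1
```

Call:
carry_out --motion "0 0 -0.015 0;0 0 -0.015 0;0 0 -0.015 0;0 0 -0.015 0;0 0 -0.015 0;0 0 -0.015 0;0 0 -0.015 0;0 0 -0.015 0"

```text
time: 16.25
tool_pos: [0.4347, -0.0023, 0.0701]
ee_rot: [3.141, 0.0, 0.005]
wrist_force: [-0.5, 0.3, 2.3]
width: 0.0004
finger_force: 0.5
```

The force against height shows the spring, so the left key went fully down (key top at TCP 0.070, bottom at 0.064). Now the middle key.

Call:
carry_out --motion "0 0 -0.13 0;0 0 -0.13 0;-0.034 0.31 -0.13 0;-0.034 0.31 -0.13 0;-0.034 0.31 -0.13 0;-0.034 0.31 0 0;-0.034 0.31 0 0;-0.034 0.31 0 0"

```text
time: 17.05
tool_pos: [0.4293, -0.048, 0.07]
ee_rot: [-3.141, 0.002, 0.006]
wrist_force: [-0.8, 0.1, 1.1]
width: 0.0005
finger_force: 0.6
```

Call:
carry_out --motion "0 0 0.015 0;0 0 0.03 0;0 0 0.045 0;0 0 0.055 0;0 0 0.055 0;0 0 0.055 0;0 0 0.055 0;0 0 0.055 0"

```text
time: 17.85
tool_pos: [0.4303, -0.0483, 0.0641]
ee_rot: [-3.141, -0.001, 0.005]
wrist_force: [-4.2, 2.8, 11.4]
width: 0.0004
finger_force: 6.0
```

Call:
carry_out --motion "0 0 -0.15 0;0 0 -0.4 0;0 0 -0.7 0;0 0 -1 0;0 0 -1 0;0 0 -1 0;0 0 -1 0;0 0 -1 0" --grip -0.3

```text
time: 18.65
tool_pos: [0.429, -0.0487, 0.2098]
ee_rot: [-3.141, 0.004, 0.005]
wrist_force: [-0.3, 0.4, 0.2]
width: 0.0328
finger_force: 0.0
```

Call:
carry_out --motion "0 -0.3 -0.2 0;0.1 -0.6 -0.5 0;0.2 -1 -0.5 0;0.2 -1 -0.5 0;0.2 -1 -0.5 0;0.2 -1 -0.5 0;0.2 -1 -0.5 0;0.2 -1 -0.5 0"

```text
time: 19.45
tool_pos: [0.4588, 0.1001, 0.2862]
ee_rot: [3.141, 0.001, 0.003]
wrist_force: [0.1, 0.3, 0.0]
width: 0.033
finger_force: 0.0
```

Call:
carry_out --motion "0.05 -0.3 0 0;0.1 -0.6 0 0;0.1 -1 0 0;0.1 -1 0 0;0.1 -1 0 0;0.1 -1 0 0;0.1 -1 0 0;0.1 -1 0 0"

```text
time: 20.25
tool_pos: [0.4737, 0.2499, 0.2873]
ee_rot: [3.141, -0.001, 0.002]
wrist_force: [0.2, -0.2, -0.4]
width: 0.0326
finger_force: 0.0
```

```bash
python3 - <<'E'
from h import *
s=shot('wrist','w4.png');to(.5,.27,.28,0)
E
```

```text
at [0.4737 0.2501 0.2873] yaw 0.0028 -> shares [ 0.176 -0.132  0.049] turn 0.0009 t=20.3
```

View pics/w4.png

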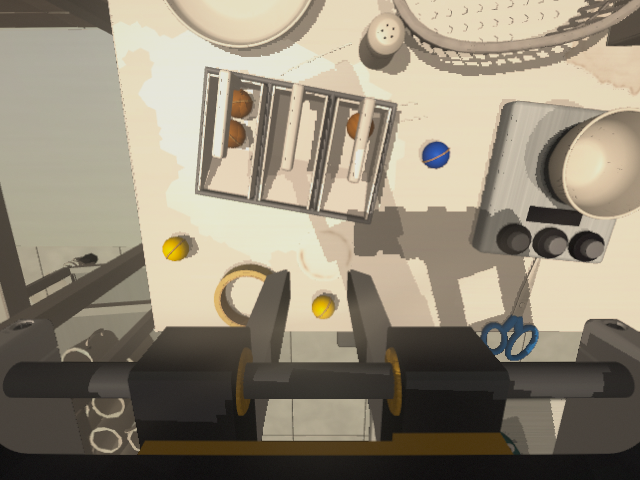

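The view shows the bars from rear to front: left (224,72) to (218,156), middle (297,84) to (288,169), right (369,99) to (354,181). Left bin has two walnuts and right bin has one, beside or under its bar. Blue and yellow look-alike balls are at (435,154), (175,248) and (322,306).

```bash
python3 - <<'E'
from h import *
s=shot('wrist')
for a,b in [((224,71),(218,156)),((297,84),(288,169)),((369,98),(354,181))]:
    A,B=onz(s,a,.098),onz(s,b,.098); d=(A-B)[:2]; L=np.linalg.norm(d)
    print('front',B.round(4),'L',L.round(4),'yaw',np.degrees(np.arctan2(d[1],d[0])).round(1),'bin origin',(B[:2]+d/L*.02).round(4),'grip x=10',(B[:2]+d/L*.030).round(4))
for p in [(206,67),(397,103),(372,222),(196,191)]: print(onz(s,p,.042).round(4))
E
```

```text
front [0.5382 0.3535 0.098 ] L 0.0806 yaw -8.4 bin origin [0.558  0.3506] grip x=10 [0.5679 0.3492]
front [0.5253 0.2821 0.098 ] L 0.0819 yaw -7.3 bin origin [0.5451 0.2795] grip x=10 [0.555  0.2783]
front [0.5132 0.2134 0.098 ] L 0.0818 yaw -8.6 bin origin [0.5329 0.2105] grip x=10 [0.5428 0.209 ]
[0.6325 0.3759 0.042 ]
[0.5956 0.1612 0.042 ]
[0.4563 0.1834 0.042 ]
[0.4944 0.3999 0.042 ]
```

```bash
python3 - <<'E'
from h import *
t=shot('top');s=shot('scene');w=shot('wrist')
T=np.eye(4);T[:3,3]=[.5285,-.0899,.2241];T[:3,:3]=Ro.from_euler('xyz',[-3.141,.001,.005]).as_matrix();w['pose']=T@np.array(w['hand_eye'])
def multi(obs):
    A=np.zeros((3,3));b=np.zeros(3)
    for v,p in obs:
        c,d=ray(v,p);d/=np.linalg.norm(d);M=np.eye(3)-np.outer(d,d);A+=M;b+=M@c
    X=np.linalg.solve(A,b); print(X.round(4),[proj(v,[X])[0].round(0).tolist() for v,p in obs])
multi([(t,(367,166)),(s,(250,213)),(w,(322,68))])
multi([(t,(367,166)),(w,(322,68))]); multi([(s,(250,213)),(w,(322,68))])
multi([(t,(461,163)),(w,(626,62))]); multi([(t,(367,166)),(s,(250,213))])
tt=cv2.imread('pics/top0.png')[60:180,345:475];ww=cv2.imread('pics/w3.png')[0:150,280:640]
cv2.imwrite('pics/b.png',np.vstack([cv2.resize(tt,(520,480),interpolation=cv2.INTER_CUBIC)[160:440],cv2.resize(ww,(520,217))]))
to(.5426,.2074,.2,-.171)
E
```

```text
[ 0.6623 -0.0917  0.1198] [[367.0, 167.0], [251.0, 213.0], [323.0, 63.0]]
[ 0.654  -0.0899  0.1512] [[368.0, 167.0], [320.0, 66.0]]
[ 0.6616 -0.0921  0.1185] [[251.0, 213.0], [323.0, 64.0]]
[ 0.6653 -0.3125  0.1209] [[461.0, 163.0], [627.0, 61.0]]
[ 0.664  -0.0917  0.1203] [[367.0, 166.0], [250.0, 213.0]]
at [0.4735 0.2509 0.2871] yaw 0.0041 -> shares [0.459 0.292 0.581] turn 0.0557 t=20.5
```

View pics/b.png

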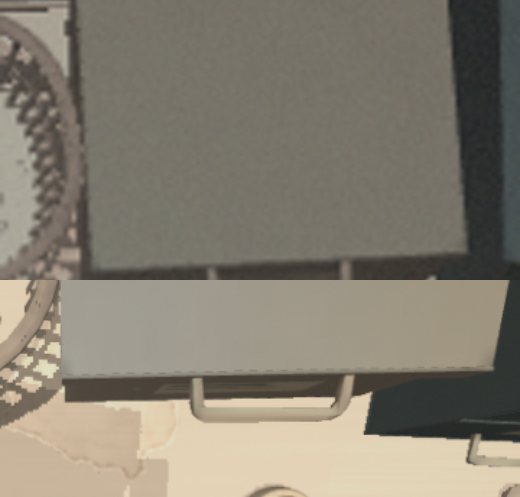

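The box front edge is at x 0.664, z 0.12, y -0.09 to -0.31. I'll use it as a pivot edge to pre-tilt each bin. First the right bin: grasp its bar.

Call:
carry_out --motion "0.2 0.15 0 0.056;0.46 0.29 0.2 0.056;0.46 0.29 0.5 0.056;0.46 0.29 0.8 0.056;0.46 0.29 0.9 0.056;0.46 0.29 0.9 0.056;0.46 0.29 0.9 0.056;0.46 0.29 0.9 0.056"

```text
time: 21.3
tool_pos: [0.5443, 0.2089, 0.1557]
ee_rot: [-3.139, -0.006, -0.171]
wrist_force: [0.4, 0.5, 0.9]
width: 0.0326
finger_force: 0.0
```

```bash
python3 - <<'E'
from h import *
to(.5426,.2074,.083,-.171)
s=shot('wrist')
from h import *
print(proj(s,[[.5327-.0197,.2091+.0034,.098],[.5327+.064,.2091-.011,.098]]).round(0))
cv2.imwrite('pics/w5.png',s['image'][:,:,::-1])
E
```

```text
at [0.5443 0.2089 0.1557] yaw -0.1706 -> shares [-0.013  0.013  0.485] turn 0.0001 t=21.3
[[322. 300.]
 [322. 182.]]
```

View pics/w5.png

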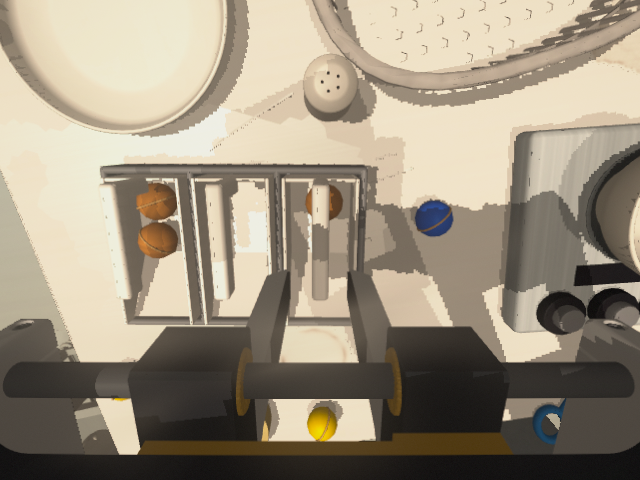

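The bar is centred at (320,240), as predicted, so I descend, grip and lift.

Call:
carry_out --motion "0 0.01 0.1 0;0 0.01 0.2 0;0 0.01 0.3 0;0 0.01 0.4 0;0 0.01 0.48 0;0 0.01 0.48 0;0 0.01 0.48 0;0 0.01 0.48 0"

```text
time: 22.15
tool_pos: [0.543, 0.2069, 0.0808]
ee_rot: [-3.141, -0.002, -0.171]
wrist_force: [0.2, -0.6, 0.1]
width: 0.0329
finger_force: 0.0
```

Call:
carry_out --motion "0 0 0 0;0 0 0 0;0 0 0 0;0 0 0 0;0 0 0 0;0 0 0 0;0 0 0 0;0 0 0 0" --grip -1

```text
time: 22.95
tool_pos: [0.5425, 0.2069, 0.0802]
ee_rot: [-3.141, -0.0, -0.171]
wrist_force: [-0.2, 1.0, 1.6]
width: 0.012
finger_force: 30.0
```

Call:
carry_out --motion "0 0 -0.07 0;0 0 -0.14 0;0 0 -0.22 0;0 0 -0.32 0;0 0 -0.45 0;0 0 -0.6 0;0 0 -0.7 0;0 0 -0.7 0"

```text
time: 23.75
tool_pos: [0.5441, 0.2071, 0.189]
ee_rot: [-3.139, -0.006, -0.171]
wrist_force: [0.1, -0.2, -1.4]
width: 0.0114
finger_force: 30.0
```

Call:
carry_out --motion "0 0 -0.1 0;0 0 -0.2 0;0 0 -0.35 0;0 0 -0.45 0;0 0 -0.45 0;0 0 -0.45 0;0 0 -0.45 0;0 0 -0.45 0"

```text
time: 24.55
tool_pos: [0.5418, 0.2066, 0.2509]
ee_rot: [3.14, 0.003, -0.171]
wrist_force: [-0.4, -0.2, -0.9]
width: 0.012
finger_force: 30.0
```

```bash
python3 - <<'E'
from h import *
to(.619,-.28,.255,0)
o=robot.get_obs();print(o['wrist_force'],o['wrist_torque'],o['width'])
E
```

```text
at [0.5418 0.2066 0.2509] yaw -0.1711 -> shares [ 1.059  3.109 -0.026] turn -0.0545 t=24.6
[-0.39941768 -0.20462903 -0.94418241] [0.06820629 0.08603744 0.06682509] 0.011985953001713226
```

Call:
carry_out --motion "0.05 0.15 0 -0.01;0.1 0.35 0 -0.02;0.18 0.55 0 -0.035;0.24 0.8 0 -0.0545;0.28 0.95 0 -0.0545;0.3 1 0 -0.0545;0.3 1 0 -0.0545;0.3 1 0 -0.0545"

```text
time: 25.35
tool_pos: [0.561, 0.0522, 0.2521]
ee_rot: [-3.141, 0.001, 0.001]
wrist_force: [-0.0, -0.8, -0.8]
width: 0.0118
finger_force: 30.0
```

Call:
carry_out --motion "0.03 0.15 0 0;0.06 0.35 0 0;0.1 0.55 0 0;0.15 0.75 0 0;0.18 0.9 0 0;0.2 1 0 0;0.2 1 0 0;0.2 1 0 0"

```text
time: 26.15
tool_pos: [0.5913, -0.0974, 0.2524]
ee_rot: [-3.141, 0.0, 0.001]
wrist_force: [-0.1, -0.6, -1.5]
width: 0.0118
finger_force: 30.0
```

Call:
carry_out --motion "0.03 0.15 0 0;0.06 0.35 0 0;0.1 0.55 0 0;0.15 0.75 0 0;0.18 0.9 0 0;0.2 1 0 0;0.2 1 0 0;0.2 1 0 0"

```text
time: 26.95
tool_pos: [0.6214, -0.2473, 0.2525]
ee_rot: [-3.141, 0.0, 0.001]
wrist_force: [-0.2, 0.5, -1.4]
width: 0.0119
finger_force: 30.0
```

```bash
python3 - <<'E'
from h import *
to(.629,-.28,.203,0)
t=shot('top');s=shot('scene')
for v in (t,s):
    h=cv2.cvtColor(v['image'],cv2.COLOR_RGB2HSV); m=cv2.inRange(h,(5,110,60),(18,255,255))
    n,_,st,c=cv2.connectedComponentsWithStats(m)
    print([(c[i].round(0).tolist(),int(st[i,4])) for i in range(1,n) if st[i,4]>15])
cv2.imwrite('pics/t6.png',t['image'][:,:,::-1]);cv2.imwrite('pics/s6.png',s['image'][:,:,::-1])
E
```

```text
at [ 0.6214 -0.2473  0.2525] yaw 0.0015 -> shares [0.05  0.218 0.33 ] turn 0.0005 t=26.9
[([442.0, 176.0], 34), ([191.0, 205.0], 79), ([187.0, 219.0], 64)]
[([315.0, 398.0], 113), ([332.0, 399.0], 103)]
```

Call:
carry_out --motion "0.02 0.1 0 0;0.05 0.22 0 0;0.05 0.22 0.1 0;0.05 0.22 0.2 0;0.05 0.22 0.28 0;0.05 0.22 0.32 0;0.05 0.22 0.32 0;0.05 0.22 0.32 0"

```text
time: 27.85
tool_pos: [0.6289, -0.2815, 0.2048]
ee_rot: [3.141, -0.0, 0.001]
wrist_force: [0.2, -0.3, -0.5]
width: 0.0115
finger_force: 30.0
```

Call:
carry_out --motion "0 0 0.01 0;0 0 0.02 0;0 0 0.03 0;0 0 0.04 0;0 0 0.05 0;0 0 0.05 0;0 0 0.05 0;0 0 0.05 0"

```text
time: 28.65
tool_pos: [0.6288, -0.2818, 0.1971]
ee_rot: [3.141, -0.0, 0.0]
wrist_force: [0.8, 0.5, -0.9]
width: 0.0116
finger_force: 30.0
```

Call:
carry_out --motion "0 0 0.01 0;0 0 0.02 0;0 0 0.03 0;0 0 0.04 0;0 0 0.04 0;0 0 0.04 0;0 0 0.04 0;0 0 0.04 0"

```text
time: 29.45
tool_pos: [0.6286, -0.2816, 0.1938]
ee_rot: [3.14, -0.002, 0.0]
wrist_force: [-3.1, 2.7, 5.6]
width: 0.0116
finger_force: 30.0
```

Call:
carry_out --motion "0 0 0.01 0;0 0 0.02 0;0 0 0.03 0;0 0 0.04 0;0 0 0.04 0;0 0 0.04 0;0 0 0.04 0;0 0 0.04 0"

```text
time: 30.25
tool_pos: [0.6283, -0.2816, 0.1935]
ee_rot: [3.138, -0.005, 0.0]
wrist_force: [-9.6, 4.0, 19.9]
width: 0.0115
finger_force: 30.0
```

Call:
carry_out --motion "0 0 -0.08 0;0 0 -0.08 0;-0.1 0 -0.08 0;-0.1 0 -0.08 0;-0.1 0 -0.05 0;-0.1 0 0 0;-0.1 0 0 0;-0.1 0 0 0"

```text
time: 31.05
tool_pos: [0.6124, -0.282, 0.1907]
ee_rot: [3.139, -0.0, -0.001]
wrist_force: [-11.7, 3.1, 17.3]
width: 0.012
finger_force: 30.0
```

Call:
carry_out --motion "-0.01 0 0.02 0;-0.02 0 0.04 0;-0.03 0 0.06 0;-0.03 0 0.06 0;-0.03 0 0.06 0;-0.03 0 0.06 0;-0.03 0 0.06 0;-0.03 0 0.06 0"

```text
time: 31.85
tool_pos: [0.6076, -0.2822, 0.1828]
ee_rot: [3.139, -0.0, -0.001]
wrist_force: [-13.4, 3.0, 19.5]
width: 0.0116
finger_force: 30.0
```

It is pivoting in the grip as planned (friction torque about 1 N·m). I'll follow the arc gently.

Call:
carry_out --motion "-0.03 0 0.02 0;-0.05 0 0.04 0;-0.07 0 0.06 0;-0.09 0 0.08 0;-0.11 0 0.1 0;-0.13 0 0.12 0;-0.13 0 0.12 0;-0.13 0 0.12 0"

```text
time: 32.65
tool_pos: [0.5898, -0.2821, 0.1593]
ee_rot: [3.141, -0.0, -0.0]
wrist_force: [-4.0, -0.1, 6.1]
width: 0.0119
finger_force: 30.0
```

```bash
cat >> h.py <<'E'
def brown(v,mn=15):
    h=cv2.cvtColor(v['image'],cv2.COLOR_RGB2HSV); m=cv2.inRange(h,(5,110,60),(18,255,255))
    n,_,st,c=cv2.connectedComponentsWithStats(m)
    return [(c[i].round(0).tolist(),int(st[i,4])) for i in range(1,n) if st[i,4]>mn]
E
python3 - <<'E'
from h import *
for n in ('top','scene','wrist'): print(n,brown(shot(n,'a_%s.png'%n)))
E
```

```text
top [([191.0, 205.0], 80), ([448.0, 206.0], 70), ([187.0, 219.0], 64), ([176.0, 322.0], 25)]
scene [([315.0, 398.0], 110), ([332.0, 399.0], 103)]
wrist [([336.0, 266.0], 38), ([300.0, 267.0], 35), ([288.0, 362.0], 154), ([347.0, 356.0], 101), ([288.0, 397.0], 122), ([348.0, 405.0], 81), ([352.0, 441.0], 109), ([433.0, 437.0], 29), ([445.0, 446.0], 91), ([131.0, 447.0], 999), ([279.0, 444.0], 49), ([290.0, 447.0], 78), ([318.0, 447.0], 351), ([455.0, 447.0], 57), ([188.0, 450.0], 24), ([339.0, 451.0], 18), ([178.0, 451.0], 17)]
```

```bash
python3 - <<'E'
from h import *
t=shot('top')
th=np.radians(29);c,s_=np.cos(th),np.sin(th)
# bin frame point (x,z) -> world: grip at bin (10,84)
def W(x,z): 
    a,b=x-10,z-84; return [.590+(a*c-b*s_)/1e3,-.282,.164+(a*s_+b*c)/1e3]
for x,z in [(30,20),(-2,20),(-20,29),(-40,42),(-60,53)]: print((x,z),np.round(W(x,z),3),proj(t,[W(x,z)])[0].round(0))
E
```

```text
(30, 20) [ 0.639 -0.282  0.118] [448. 175.]
(-2, 20) [ 0.611 -0.282  0.102] [447. 188.]
(-20, 29) [ 0.59  -0.282  0.101] [448. 197.]
(-40, 42) [ 0.567 -0.282  0.103] [448. 206.]
(-60, 53) [ 0.544 -0.282  0.103] [449. 216.]
```

```bash
python3 - <<'E'
from h import *
for i in range(5): print(brown(shot('top'))[1])
E
```

```text
([449.0, 201.0], 18)
([187.0, 219.0], 67)
([187.0, 219.0], 64)
([187.0, 219.0], 63)
([187.0, 219.0], 63)
```

Call:
carry_out --motion "0 0 -0.05 0;0 0 -0.12 0;0 0 -0.2 0;0 0 -0.28 0;0 0 -0.34 0;0 0 -0.38 0;0 0 -0.4 0;0 0 -0.4 0"

```text
time: 33.9
tool_pos: [0.5899, -0.2818, 0.2185]
ee_rot: [3.141, -0.001, 0.0]
wrist_force: [0.8, 0.4, -0.9]
width: 0.0115
finger_force: 30.0
```

Call:
carry_out --motion "-0.02 -0.05 0 0;-0.06 -0.15 0 0;-0.11 -0.28 0 0;-0.17 -0.42 0 0;-0.22 -0.55 0 0;-0.26 -0.66 0 0;-0.29 -0.73 0 0;-0.3 -0.75 0 0"

```text
time: 34.7
tool_pos: [0.5443, -0.168, 0.218]
ee_rot: [-3.142, 0.0, 0.001]
wrist_force: [0.6, 0.6, -1.5]
width: 0.012
finger_force: 30.0
```

Call:
carry_out --motion "-0.02 -0.05 0 0;-0.06 -0.15 0 0;-0.11 -0.28 0 0;-0.17 -0.42 0 0;-0.22 -0.55 0 0;-0.26 -0.64 0 0;-0.29 -0.69 0 0;-0.3 -0.71 0 0"

```text
time: 35.5
tool_pos: [0.4993, -0.0619, 0.2182]
ee_rot: [3.141, -0.0, 0.001]
wrist_force: [-0.1, -0.4, -1.1]
width: 0.0118
finger_force: 30.0
```

```bash
python3 - <<'E'
from h import *
to(.488,-.063,.217,0)
for n in ('top','scene'): print(n,brown(shot(n,'b_%s.png'%n)))
a=cv2.imread('pics/b_scene.png');b=cv2.imread('pics/b_top.png')
cv2.imwrite('pics/c7.png',np.hstack([cv2.resize(a[120:290,240:400],(400,425)),cv2.resize(b[150:290,300:460],(400,425))]))
E
```

```text
at [ 0.4993 -0.0619  0.2182] yaw 0.0012 -> shares [-0.075  0.008  0.008] turn 0.0004 t=35.5
top [([191.0, 205.0], 82), ([187.0, 219.0], 66), ([180.0, 325.0], 23)]
scene [([315.0, 398.0], 112), ([332.0, 399.0], 107)]
```

View pics/c7.png

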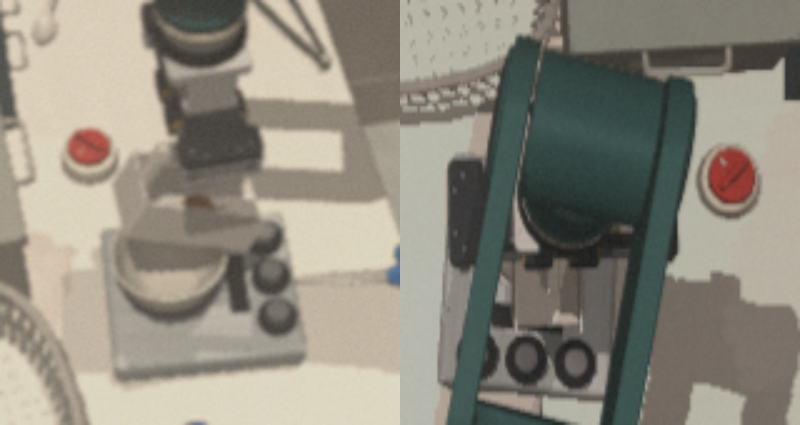

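The bowl is seated, and the tilted bin is over it with the walnut inside (left panel, (200,203)). Next, a slow back-off of 11 mm, then pull the bin quickly out from under the walnut.

Call:
carry_out --motion "-0.01 0.01 0 0;-0.03 0.01 0 0;-0.05 0.01 0 0;-0.07 0.01 0 0;-0.08 0.01 0 0;-0.08 0.01 0 0;-0.08 0.01 0 0;-0.08 0.01 0 0"

```text
time: 36.4
tool_pos: [0.4878, -0.0642, 0.218]
ee_rot: [3.142, -0.0, 0.0]
wrist_force: [0.1, -0.4, -0.4]
width: 0.0118
finger_force: 30.0
```

Call:
carry_out --motion "0.33 0 0 0;0.67 0 0 0;1 0 0 0;1 0 0 0;1 0 0 0;1 0 0 0;1 0 0 0;1 0 0 0"

```text
time: 37.2
tool_pos: [0.6369, -0.0642, 0.2201]
ee_rot: [3.141, -0.003, 0.0]
wrist_force: [-0.1, 0.1, -1.1]
width: 0.0118
finger_force: 30.0
```

```bash
python3 - <<'E'
from h import *
for n in ('top','scene'): print(n,brown(shot(n,'d_%s.png'%n),8))
E
```

```text
top [([353.0, 181.0], 116), ([191.0, 205.0], 79), ([187.0, 219.0], 65), ([172.0, 301.0], 9), ([174.0, 321.0], 18)]
scene [([278.0, 176.0], 22), ([272.0, 209.0], 45), ([315.0, 398.0], 111), ([332.0, 399.0], 106)]
```

```bash
python3 - <<'E'
from h import *
t=shot('top');s=shot('scene')
print(brown(t,8)[0])
def tri(a,b):
    c1,d1=ray(t,a);c2,d2=ray(s,b)
    l=np.linalg.lstsq(np.stack([d1,-d2],1),c2-c1,rcond=None)[0]
    return c1+l[0]*d1,c2+l[1]*d2
print(tri((353,181),(272,209)),tri((353,181),(278,176)))
th=np.radians(29);c,s_=np.cos(th),np.sin(th)
def W(x,z): 
    a,b=x-10,z-84; return [.637+(a*c-b*s_)/1e3,-.064,.2245+(a*s_+b*c)/1e3]
for x,z in [(30,20),(-2,20),(-20,29),(-40,42),(-60,53)]: print((x,z),np.round(W(x,z),3),proj(t,[W(x,z)])[0].round(0),proj(s,[W(x,z)])[0].round(0))
E
```

```text
([353.0, 183.0], 121)
(array([ 0.61509671, -0.05399293,  0.17472611]), array([ 0.61387414, -0.05343714,  0.17439192])) (array([ 0.58674387, -0.04611242,  0.29155532]), array([ 0.59347891, -0.0490781 ,  0.29338986]))
(30, 20) [ 0.686 -0.064  0.178] [357. 150.] [240. 210.]
(-2, 20) [ 0.658 -0.064  0.163] [357. 164.] [253. 212.]
(-20, 29) [ 0.637 -0.064  0.162] [357. 173.] [262. 210.]
(-40, 42) [ 0.614 -0.064  0.164] [357. 183.] [272. 208.]
(-60, 53) [ 0.591 -0.064  0.163] [357. 193.] [281. 206.]
```

The walnut rolled up the ramp and now rests near the lip (bin x about -40 mm). I'll return slowly over the bowl and repeat the pull.

Call:
carry_out --motion "-0.01 0 0 0;-0.03 0 0 0;-0.06 0 0 0;-0.1 0 0 0;-0.15 0 0 0;-0.2 0 0 0;-0.25 0 0 0;-0.3 0 0 0"

```text
time: 38.2
tool_pos: [0.592, -0.0642, 0.2181]
ee_rot: [3.141, -0.0, 0.0]
wrist_force: [-0.0, -0.1, -1.9]
width: 0.0119
finger_force: 30.0
```

Call:
carry_out --motion "-0.05 0 0 0;-0.1 0 0 0;-0.15 0 0 0;-0.2 0 0 0;-0.25 0 0 0;-0.29 0 0 0;-0.32 0 0 0;-0.34 0 0 0"

```text
time: 39.0
tool_pos: [0.5413, -0.0642, 0.2181]
ee_rot: [3.141, -0.0, 0.0]
wrist_force: [-0.3, -0.2, -0.7]
width: 0.012
finger_force: 30.0
```

```bash
python3 - <<'E'
from h import *
to(.538,-.064,.22)
for n in ('top','scene'): print(n,brown(shot(n),8))
E
```

```text
at [ 0.5413 -0.0642  0.2181] yaw 0.0001 -> shares [-0.022 -0.002 -0.013] turn 0.0000 t=39.0
top [([191.0, 205.0], 83), ([187.0, 219.0], 66), ([366.0, 216.0], 9), ([191.0, 292.0], 12), ([171.0, 307.0], 20), ([180.0, 324.0], 33), ([196.0, 325.0], 10)]
scene [([295.0, 201.0], 13), ([315.0, 398.0], 115), ([332.0, 399.0], 108)]
```

Call:
carry_out --motion "0.02 0.05 0 0;0.05 0.15 0 0;0.08 0.28 0 0;0.11 0.42 0 0;0.14 0.55 0 0;0.16 0.66 0 0;0.16 0.73 0 0;0.16 0.75 0 0"

```text
time: 39.9
tool_pos: [0.5656, -0.1782, 0.2176]
ee_rot: [-3.142, 0.001, -0.001]
wrist_force: [0.6, 0.3, -1.4]
width: 0.0118
finger_force: 30.0
```

Call:
carry_out --motion "0.02 0.05 0 0;0.05 0.15 0 0;0.08 0.28 0 0;0.11 0.42 0 0;0.14 0.55 0.02 0;0.155 0.64 0.06 0;0.155 0.69 0.12 0;0.155 0.7 0.19 0"

```text
time: 40.7
tool_pos: [0.5888, -0.2827, 0.1882]
ee_rot: [-3.141, 0.001, -0.001]
wrist_force: [0.3, -0.0, -1.4]
width: 0.0117
finger_force: 30.0
```

Call:
carry_out --motion "0 0 0.05 0;0 0 0.1 0;0 0 0.15 0;0 0 0.18 0;0 0 0.18 0;0 0 0.18 0;0 0 0.18 0;0 0 0.18 0"

```text
time: 41.5
tool_pos: [0.5893, -0.2818, 0.1632]
ee_rot: [3.141, -0.001, 0.0]
wrist_force: [-0.2, -0.2, -1.3]
width: 0.0118
finger_force: 30.0
```

```bash
python3 - <<'E'
from h import *
to(.5865,-.282,.152)
for n in ('top','scene'): print(n,brown(shot(n),8))
E
```

```text
at [ 0.5893 -0.2818  0.1632] yaw 0.0002 -> shares [-0.019  0.001  0.074] turn 0.0000 t=41.5
top [([191.0, 205.0], 82), ([187.0, 219.0], 67), ([194.0, 293.0], 9), ([175.0, 322.0], 14)]
scene [([315.0, 398.0], 110), ([332.0, 399.0], 107)]
```

Call:
carry_out --motion "0 0 0.02 0;-0.005 0 0.035 0;-0.01 0 0.05 0;-0.015 0 0.065 0;-0.02 0 0.08 0;-0.025 0 0.09 0;-0.025 0 0.09 0;-0.025 0 0.09 0"

```text
time: 42.4
tool_pos: [0.5844, -0.2823, 0.1507]
ee_rot: [3.14, 0.0, -0.0]
wrist_force: [-4.1, -0.1, 6.4]
width: 0.0118
finger_force: 30.0
```

```bash
python3 - <<'E'
from h import *
for i in range(3): print('top',brown(shot('top'),8))
E
```

```text
top [([190.0, 205.0], 79), ([187.0, 219.0], 63), ([194.0, 293.0], 11), ([171.0, 305.0], 11), ([198.0, 323.0], 10), ([183.0, 326.0], 11)]
top [([190.0, 205.0], 78), ([187.0, 219.0], 62), ([192.0, 292.0], 10), ([202.0, 320.0], 9), ([184.0, 326.0], 24)]
top [([191.0, 205.0], 79), ([187.0, 219.0], 64), ([171.0, 305.0], 16), ([174.0, 320.0], 15), ([199.0, 322.0], 10), ([184.0, 326.0], 10)]
```

Call:
carry_out --motion "0 0 -0.05 0;0 0 -0.12 0;0 0 -0.2 0;0 0 -0.3 0;0 0 -0.38 0;0 0 -0.44 0;0 0 -0.46 0;0 0 -0.46 0"

```text
time: 43.35
tool_pos: [0.5855, -0.2819, 0.2187]
ee_rot: [3.141, -0.001, 0.0]
wrist_force: [0.1, 0.6, -1.1]
width: 0.012
finger_force: 30.0
```

Call:
carry_out --motion "-0.02 -0.05 0 0;-0.06 -0.15 0 0;-0.11 -0.28 0 0;-0.17 -0.42 0 0;-0.22 -0.55 0 0;-0.26 -0.66 0 0;-0.29 -0.73 0 0;-0.3 -0.75 0 0"

```text
time: 44.15
tool_pos: [0.5398, -0.168, 0.2179]
ee_rot: [-3.142, 0.0, 0.001]
wrist_force: [0.2, 0.1, -1.3]
width: 0.0117
finger_force: 30.0
```

Call:
carry_out --motion "-0.03 -0.05 0 0;-0.08 -0.15 0 0;-0.14 -0.28 0 0;-0.21 -0.42 0 0;-0.28 -0.55 0 0;-0.34 -0.64 0 0;-0.38 -0.69 0 0;-0.4 -0.71 0 0"

```text
time: 44.95
tool_pos: [0.4797, -0.0622, 0.2182]
ee_rot: [3.141, -0.001, 0.001]
wrist_force: [0.4, 0.0, -1.2]
width: 0.0117
finger_force: 30.0
```

```bash
python3 - <<'E'
from h import *
to(.478,-.063,.219)
for n in ('top','scene'): print(n,brown(shot(n,'e_%s.png'%n),8))
E
```

```text
at [ 0.4797 -0.0622  0.2182] yaw 0.0008 -> shares [-0.012  0.005 -0.006] turn 0.0000 t=45.0
top [([190.0, 205.0], 77), ([187.0, 219.0], 66), ([172.0, 304.0], 12), ([178.0, 323.0], 29), ([199.0, 322.0], 21)]
scene [([277.0, 76.0], 10), ([269.0, 85.0], 11), ([320.0, 196.0], 22), ([315.0, 398.0], 114), ([332.0, 399.0], 104)]
```

Call:
carry_out --motion "0 0 0 0;0 0 0 0;0 0 0 0;0 0 0 0;0 0 0 0;0.33 0 0 0;0.66 0 0 0;1 0 0 0"

```text
time: 45.85
tool_pos: [0.6307, -0.0628, 0.2182]
ee_rot: [3.141, -0.001, -0.0]
wrist_force: [0.9, 0.7, 0.3]
width: 0.0114
finger_force: 30.0
```

Call:
carry_out --motion "0.33 0 0 0;0.47 0 0 0;0.47 0 0 0;0.47 0 0 0;0.47 0 0 0;0.47 0 0 0;0.47 0 0 0;0.47 0 0 0"

```text
time: 46.65
tool_pos: [0.6992, -0.0627, 0.2186]
ee_rot: [3.141, -0.001, -0.0]
wrist_force: [-0.3, -0.0, -1.1]
width: 0.0122
finger_force: 30.0
```

```bash
python3 - <<'E'
from h import *
t=shot('top','f_top.png');s=shot('scene','f_scene.png')
for v in (t,s): print(brown(v,8))
for z in(.06,.15):print(proj(t,[[.531,-.062,z],[.68,-.062,z]]).round(0),proj(s,[[.531,-.062,z],[.68,-.062,z]]).round(0))
E
```

```text
[([190.0, 205.0], 79), ([187.0, 219.0], 62), ([190.0, 325.0], 33)]
[([272.0, 175.0], 12), ([308.0, 226.0], 92), ([315.0, 398.0], 108), ([332.0, 399.0], 106)]
[[354. 226.]
 [353. 166.]] [[308. 227.]
 [248. 238.]]
[[357. 220.]
 [355. 156.]] [[307. 206.]
 [244. 217.]]
```

The walnut is in the bowl (scene (308,226) matches the bowl centre). Now I'll level the bin by pressing its front underside on the box edge while following the arc backwards.

Call:
carry_out --motion "0 0.1 -0.1 0;-0.05 0.25 -0.15 0;-0.15 0.45 -0.15 0;-0.19 0.45 -0.15 0;-0.19 0.45 -0.15 0;-0.19 0.45 -0.1 0;-0.19 0.45 0 0;-0.19 0.45 0.04 0"

```text
time: 47.55
tool_pos: [0.6706, -0.129, 0.2085]
ee_rot: [-3.14, 0.004, 0.002]
wrist_force: [0.1, 0.1, -1.1]
width: 0.0117
finger_force: 30.0
```

Call:
carry_out --motion "0 0 0.02 0;0.03 0 0.03 0;0.06 0 0.03 0;0.09 0 0.04 0;0.12 0 0.045 0;0.15 0 0.055 0;0.15 0 0.055 0;0.15 0 0.055 0"

```text
time: 48.35
tool_pos: [0.6943, -0.1303, 0.2043]
ee_rot: [3.141, -0.002, 0.0]
wrist_force: [-0.9, 0.7, 2.0]
width: 0.0116
finger_force: 30.0
```

Call:
carry_out --motion "0.03 0 0.02 0;0.06 0 0.03 0;0.1 0 0.045 0;0.14 0 0.06 0;0.18 0 0.075 0;0.22 0 0.09 0;0.22 0 0.1 0;0.22 0 0.1 0"

```text
time: 49.15
tool_pos: [0.7275, -0.1302, 0.1885]
ee_rot: [3.141, -0.001, 0.0]
wrist_force: [1.1, -0.4, 1.5]
width: 0.0119
finger_force: 30.0
```

```bash
python3 - <<'E'
from h import *
o=robot.get_obs();print(o['tool_pos'],o['wrist_force'],o['wrist_torque'],o['joint_positions'].round(2))
a=shot('scene')['image'];b=shot('top')['image']
cv2.imwrite('pics/c8.png',np.hstack([cv2.resize(a[60:280,150:370,::-1],(400,400)),cv2.resize(b[80:260,300:480,::-1],(400,400))]))
E
```

```text
[ 0.72748152 -0.13016749  0.18847566] [ 1.13843996 -0.41174085  1.51177726] [ 0.023504   -0.08599851  0.00286903] [-0.25  0.53  0.87  0.    1.74  1.32]
```

Call:
carry_out --motion "0 0 0.02 0;0 0 0.03 0;0 0 0.04 0;0 0 0.05 0;0 0 0.05 0;0 0 0.05 0;0 0 0.05 0;0 0 0.05 0"

```text
time: 50.05
tool_pos: [0.7298, -0.1302, 0.1863]
ee_rot: [3.14, -0.012, 0.001]
wrist_force: [5.5, -0.8, 10.0]
width: 0.0118
finger_force: 30.0
```

View pics/c8.png

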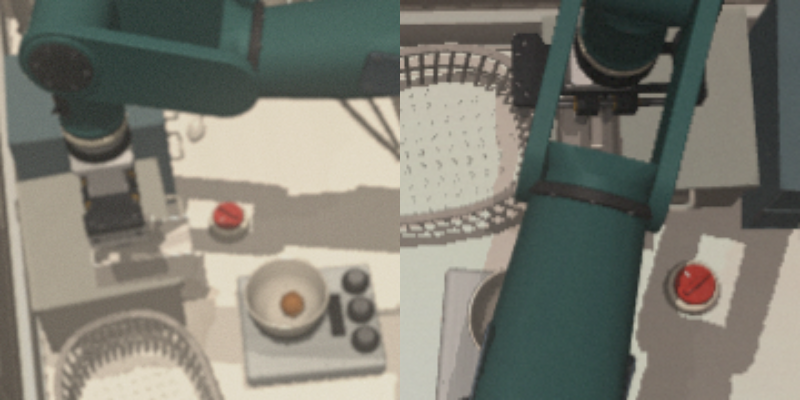

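Left panel: walnut in the bowl at (291,303), and the bin nearly level on the box top. I'll release it there so it settles flat, look from just above, and regrasp.

Call:
carry_out --motion "0 0 -0.05 0;0 0 -0.05 0;0 0 -0.05 0;0 0 -0.05 0;0 0 -0.05 0;0 0 -0.05 0;0 0 -0.05 0;0 0 -0.05 0" --grip -0.3

```text
time: 50.85
tool_pos: [0.7267, -0.1302, 0.1886]
ee_rot: [3.142, 0.0, 0.0]
wrist_force: [0.3, 0.4, 0.2]
width: 0.0328
finger_force: 0.0
```

Call:
carry_out --motion "0 0 -0.1 0;0 0 -0.3 0;-0.1 0 -0.45 0;-0.2 0 -0.45 0;-0.2 0 -0.45 0;-0.2 0 -0.45 0;-0.2 0 -0.45 0;-0.2 0 -0.45 0"

```text
time: 51.65
tool_pos: [0.697, -0.1301, 0.255]
ee_rot: [-3.141, 0.002, 0.0]
wrist_force: [0.4, 0.7, -0.3]
width: 0.0328
finger_force: 0.0
```

```bash
python3 - <<'E'
from h import *
w=shot('wrist','w9.png');o=robot.get_obs();print(o['tool_pos'],o['ee_rot'])
np.savez('w9.npz',pose=w['pose'],fx=w['fx'],fy=w['fy'],cx=w['cx'],cy=w['cy'],distortion=w['distortion'])
E
```

```text
[ 0.69693083 -0.13011416  0.25497276] [-3.14117170e+00  1.73663678e-03  2.89246650e-04]
```

View pics/w9.png

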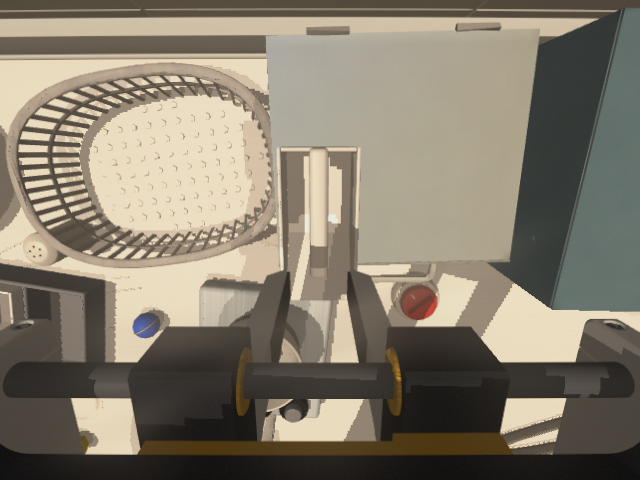

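The bin stands flat on the box. Its bar runs from rear (319,150) to front (318,276), with the heading aligned to the tool.

```bash
python3 - <<'E'
from h import *
d=np.load('w9.npz'); w={k:d[k] for k in d}
for z in (.2116,):
    A,B=onz(w,(319,149),z),onz(w,(318,276),z); print(A.round(4),B.round(4),np.hypot(*(A-B)[:2]))
im=cv2.imread('pics/w9.png'); print(im[140:160,319].sum(1),im[262:284,318].sum(1))
for z in (.1676,): print(onz(w,(278,148),z),onz(w,(360,148),z))
to(.7267,-.1302,.193)
E
```

```text
[ 0.7712 -0.1299  0.2116] [ 0.6897 -0.1294  0.2116] 0.08152514664270408
[500 501 500 497 499 502 416 320 370 489 567 595 614 625 630 631 628 632
 631 629] [341 342 341 340 338 341 411 450 450 451 452 453 450 449 434 406 405 409
 411 411 412 412]
[ 0.77100353 -0.10034714  0.1676    ] [ 0.77104056 -0.15968582  0.1676    ]
at [ 0.6969 -0.1301  0.255 ] yaw 0.0003 -> shares [0.199 0.001 0.413] turn 0.0000 t=51.7
```

Call:
carry_out --motion "0.1 0 0 0;0.151 -0.003 0.05 0;0.151 -0.003 0.15 0;0.151 -0.003 0.25 0;0.151 -0.003 0.35 0;0.151 -0.003 0.407 0;0.151 -0.003 0.407 0;0.151 -0.003 0.407 0"

```text
time: 52.5
tool_pos: [0.7194, -0.1298, 0.1953]
ee_rot: [3.142, -0.0, 0.0]
wrist_force: [-0.1, -0.6, 1.1]
width: 0.0329
finger_force: 0.0
```

Call:
carry_out --motion "0 0 0 0;0 0 0 0;0 0 0 0;0 0 0 0;0 0 0 0;0 0 0 0;0 0 0 0;0 0 0 0" --grip -1

```text
time: 53.3
tool_pos: [0.7196, -0.1299, 0.1961]
ee_rot: [3.141, -0.001, 0.0]
wrist_force: [0.1, -1.6, 4.0]
width: 0.0115
finger_force: 30.0
```

Call:
carry_out --motion "0 0 -0.05 0;0 0 -0.12 0;-0.1 0 -0.2 0;-0.25 0 -0.28 0;-0.4 0 -0.34 0;-0.5 0 -0.38 0;-0.6 0 -0.38 0;-0.6 0 -0.38 0"

```text
time: 54.1
tool_pos: [0.6284, -0.1297, 0.2537]
ee_rot: [3.141, -0.001, -0.0]
wrist_force: [1.0, 0.1, -1.8]
width: 0.0117
finger_force: 30.0
```

```bash
python3 - <<'E'
from h import *
to(.5425,.2069,.24,-.171)
E
```

```text
at [ 0.6284 -0.1297  0.2537] yaw -0.0002 -> shares [-0.573 -2.244  0.09 ] turn 0.0544 t=54.1
```

Call:
carry_out --motion "-0.05 -0.2 0 0;-0.12 -0.45 0 0;-0.2 -0.75 0 0;-0.25 -0.9 0 0;-0.27 -1 0 0;-0.27 -1 0 0;-0.27 -1 0 0;-0.27 -1 0 0"

```text
time: 54.9
tool_pos: [0.5894, 0.0189, 0.2518]
ee_rot: [3.141, 0.0, -0.001]
wrist_force: [-0.3, -0.1, -1.0]
width: 0.0118
finger_force: 30.0
```

Call:
carry_out --motion "-0.05 -0.2 0 0;-0.12 -0.45 0 0.02;-0.2 -0.75 0 0.04;-0.25 -0.9 0 0.054;-0.27 -1 0 0.0544;-0.27 -1 0 0.0544;-0.27 -1 0 0.0544;-0.27 -1 0 0.0544"

```text
time: 55.7
tool_pos: [0.549, 0.1687, 0.252]
ee_rot: [3.141, -0.0, -0.173]
wrist_force: [0.6, -0.7, -0.9]
width: 0.0122
finger_force: 30.0
```

```bash
python3 - <<'E'
from h import *
to(.5425,.2069,.14,-.171)
E
```

```text
at [0.549  0.1687 0.252 ] yaw -0.1726 -> shares [-0.086 -0.244  0.746] turn -0.0005 t=55.7
```

Call:
carry_out --motion "-0.04 -0.12 0 -0.0005;-0.086 -0.244 0.1 -0.0005;-0.086 -0.244 0.25 -0.0005;-0.086 -0.244 0.4 -0.0005;-0.086 -0.244 0.6 -0.0005;-0.086 -0.244 0.72 -0.0005;-0.086 -0.244 0.72 -0.0005;-0.086 -0.244 0.72 -0.0005"

```text
time: 56.5
tool_pos: [0.5423, 0.2075, 0.1444]
ee_rot: [3.141, -0.0, -0.171]
wrist_force: [-0.3, 0.6, -0.7]
width: 0.0118
finger_force: 30.0
```

```bash
python3 - <<'E'
from h import *
to(.5425,.2069,.083,-.171)
E
```

```text
at [0.5423 0.2075 0.1444] yaw -0.1706 -> shares [0.002 0.004 0.409] turn 0.0001 t=56.5
```

Call:
carry_out --motion "0.002 0.004 0.06 0;0.002 0.004 0.12 0;0.002 0.004 0.15 0;0.002 0.004 0.18 0;0.002 0.004 0.21 0;0.002 0.004 0.24 0;0.002 0.004 0.27 0;0.002 0.004 0.27 0"

```text
time: 57.3
tool_pos: [0.5418, 0.2077, 0.1029]
ee_rot: [3.141, 0.001, -0.169]
wrist_force: [0.3, 0.6, -1.8]
width: 0.0122
finger_force: 30.0
```

Call:
carry_out --motion "0 0 0.02 0;0 0 0.04 0;0 0 0.07 0;0 0 0.1 0;0 0 0.12 0;0 0 0.14 0;0 0 0.14 0;0 0 0.14 0"

```text
time: 58.1
tool_pos: [0.542, 0.2078, 0.0825]
ee_rot: [3.141, 0.0, -0.169]
wrist_force: [0.0, 0.5, -0.7]
width: 0.0116
finger_force: 30.0
```

Call:
carry_out --motion "0 0 0.01 0;0 0 0.02 0;0 0 0.03 0;0 0 0.03 0;0 0 0.03 0;0 0 0.03 0;0 0 0.03 0;0 0 0.03 0"

```text
time: 58.9
tool_pos: [0.5421, 0.2078, 0.0823]
ee_rot: [-3.141, -0.002, -0.169]
wrist_force: [-6.5, -2.6, 14.9]
width: 0.0114
finger_force: 30.0
```

Call:
carry_out --motion "0 0 0 0;0 0 0 0;0 0 0 0;0 0 0 0;0 0 0 0;0 0 0 0;0 0 0 0;0 0 0 0" --grip -0.3

```text
time: 59.7
tool_pos: [0.542, 0.2078, 0.078]
ee_rot: [3.141, 0.0, -0.169]
wrist_force: [-0.6, 0.0, 0.4]
width: 0.0328
finger_force: 0.0
```

Call:
carry_out --motion "0 0 -0.1 0;0 0 -0.25 0;0 0 -0.4 0;0 0 -0.55 0;0 0 -0.6 0;0 0 -0.6 0;0 0 -0.6 0;0 0 -0.6 0"

```text
time: 60.5
tool_pos: [0.5412, 0.2076, 0.1665]
ee_rot: [3.14, 0.003, -0.169]
wrist_force: [-0.9, -0.3, 0.9]
width: 0.0329
finger_force: 0.0
```

```bash
python3 - <<'E'
from h import *
w=shot('wrist','w10.png');o=robot.get_obs();print(o['tool_pos'])
im=cv2.imread('pics/w10.png'); g=cv2.cvtColor(im,cv2.COLOR_BGR2GRAY).astype(int)
# predicted bars ends
c,s=np.cos(-.171),np.sin(-.171)
for n,O in dict(L=(.5573,.3509),M=(.545,.280),R=(.5327,.2091)).items():
    P=[[O[0]+c*x-s*y,O[1]+s*x+c*y,.098] for x,y in [(-20,0),(62,0)] for x,y in [(x/1e3,y)]]
    q=proj(w,P); print(n,q.round(1).tolist())
    m=q.mean(0); r=int(m[1]); row=g[r,int(m[0])-14:int(m[0])+15]; print(int(m[0])-14,row.tolist())
q=proj(w,[[.5327-.0197,.2091+.0034,.098]])[0].astype(int); print(g[q[1]-12:q[1]+12,q[0]].tolist())
E
```

```text
[0.54123768 0.20758912 0.16645593]
L [[127.6, 288.8], [109.4, 179.1]]
104 [229, 230, 230, 230, 229, 229, 230, 228, 230, 233, 234, 234, 234, 235, 235, 235, 235, 235, 233, 225, 210, 187, 163, 135, 112, 103, 102, 101, 101]
M [[222.9, 289.1], [213.9, 179.2]]
204 [97, 97, 97, 95, 96, 98, 120, 214, 217, 222, 222, 222, 221, 221, 219, 218, 217, 215, 203, 185, 166, 145, 118, 99, 99, 98, 98, 107, 140]
R [[318.6, 289.4], [318.8, 179.5]]
304 [132, 177, 217, 222, 231, 204, 126, 113, 116, 118, 120, 119, 119, 119, 119, 119, 118, 119, 119, 115, 113, 120, 150, 161, 161, 160, 162, 162, 161]
[157, 157, 157, 156, 157, 156, 157, 157, 157, 157, 157, 157, 157, 151, 162, 192, 204, 204, 203, 203, 203, 202, 203, 202]
```

The right bin is home: hard stop at the expected height and bar where predicted. Next, the left bin.

```bash
python3 - <<'E'
from h import *
to(.5672,.3492,.083,-.171)
E
```

```text
at [0.5412 0.2076 0.1665] yaw -0.1692 -> shares [ 0.013 -0.961  0.555] turn 0.0006 t=60.5
```

Call:
carry_out --motion "0.013 -0.2 0 0;0.013 -0.5 0 0;0.013 -0.8 0 0;0.013 -0.961 0 0;0.013 -0.961 0 0;0.013 -0.961 0.1 0;0.013 -0.961 0.2 0;0.013 -0.961 0.2 0"

```text
time: 61.35
tool_pos: [0.5663, 0.3472, 0.1334]
ee_rot: [3.136, 0.006, -0.171]
wrist_force: [-0.4, -0.6, -0.8]
width: 0.0325
finger_force: 0.0
```

```bash
python3 - <<'E'
from h import *
to(.5672,.3492,.083,-.171)
w=shot('wrist','w11.png');g=cv2.cvtColor(cv2.imread('pics/w11.png'),cv2.COLOR_BGR2GRAY).astype(int)
O=np.array([.5573,.3509]);c,s=np.cos(-.171),np.sin(-.171)
for x in (5,30):
    q=proj(w,[[O[0]+c*x/1e3,O[1]+s*x/1e3,.098]])[0];print(q.round(1),g[int(q[1]),int(q[0])-18:int(q[0])+19].tolist())
E
```

```text
at [0.5663 0.3472 0.1334] yaw -0.1708 -> shares [ 0.006 -0.016  0.336] turn 0.0001 t=61.4
[315.2 276.4] [217, 221, 221, 221, 220, 221, 212, 161, 106, 118, 140, 149, 148, 137, 135, 134, 127, 127, 141, 140, 140, 141, 144, 139, 129, 104, 115, 116, 117, 116, 116, 117, 116, 116, 115, 115, 116]
[315.1 238.8] [103, 103, 72, 71, 72, 71, 75, 94, 109, 112, 114, 117, 117, 117, 116, 117, 117, 116, 117, 116, 116, 116, 113, 112, 108, 98, 78, 70, 67, 94, 152, 158, 158, 156, 158, 158, 157]
```

Call:
carry_out --motion "0 0 0.1 0;0 0 0.2 0;0 0 0.3 0;0 0 0.34 0;0 0 0.34 0;0 0 0.34 0;0 0 0.34 0;0 0 0.34 0"

```text
time: 62.2
tool_pos: [0.5688, 0.3499, 0.0882]
ee_rot: [-3.14, -0.002, -0.169]
wrist_force: [-0.6, 0.1, -0.4]
width: 0.033
finger_force: 0.0
```

Call:
carry_out --motion "0 0 0 0;0 0 0 0;0 0 0 0;0 0 0 0;0 0 0 0;0 0 0 0;0 0 0 0;0 0 0 0" --grip -1

```text
time: 63.0
tool_pos: [0.5683, 0.3497, 0.0873]
ee_rot: [-3.141, -0.0, -0.169]
wrist_force: [0.1, 0.3, 0.5]
width: 0.0116
finger_force: 30.0
```

Call:
carry_out --motion "0 0 -0.07 0;0 0 -0.14 0;0 0 -0.22 0;0 0 -0.32 0;0 0 -0.45 0;0 0 -0.6 0;0 0 -0.7 0;0 0 -0.7 0"

```text
time: 63.8
tool_pos: [0.5697, 0.3503, 0.1968]
ee_rot: [-3.137, -0.006, -0.169]
wrist_force: [-0.2, -0.1, -2.3]
width: 0.0118
finger_force: 30.0
```

Call:
carry_out --motion "0 0 -0.1 0;0 0 -0.2 0;0 0 -0.35 0;0 0 -0.45 0;0 0 -0.45 0;0 0 -0.45 0;0 0 -0.45 0;0 0 -0.45 0"

```text
time: 64.6
tool_pos: [0.5677, 0.3494, 0.2579]
ee_rot: [3.14, 0.002, -0.169]
wrist_force: [0.6, 0.1, -0.9]
width: 0.0119
finger_force: 30.0
```

```bash
python3 - <<'E'
from h import *
to(.614,-.28,.25,0)
for n in ('top','scene'): print(n,brown(shot(n)))
E
```

```text
at [0.5677 0.3494 0.2579] yaw -0.1692 -> shares [1.011 4.084 0.058] turn -0.0538 t=64.6
top [([173.0, 187.0], 55), ([355.0, 228.0], 124)]
scene [([311.0, 369.0], 51)]
```

Call:
carry_out --motion "0.02 0.1 0 -0.01;0.05 0.25 0 -0.02;0.1 0.45 0 -0.035;0.15 0.65 0 -0.054;0.18 0.85 0 -0.0538;0.2 0.95 0 -0.0538;0.2 1 0 -0.0538;0.2 1 0 -0.0538"

```text
time: 65.5
tool_pos: [0.5725, 0.1965, 0.2597]
ee_rot: [-3.141, 0.0, -0.001]
wrist_force: [0.7, 0.1, -1.7]
width: 0.0117
finger_force: 30.0
```

Call:
carry_out --motion "0.01 0.15 0 0;0.03 0.35 0 0;0.06 0.55 0 0;0.08 0.75 0 0;0.1 0.9 0 0;0.1 1 0 0;0.1 1 0 0;0.1 1 0 0"

```text
time: 66.3
tool_pos: [0.5875, 0.0479, 0.2596]
ee_rot: [-3.141, 0.0, 0.001]
wrist_force: [-0.5, -0.1, -1.1]
width: 0.0115
finger_force: 30.0
```

Call:
carry_out --motion "0.01 0.15 0 0;0.03 0.35 0 0;0.06 0.55 0 0;0.08 0.75 0 0;0.1 0.9 0 0;0.1 1 0 0;0.1 1 0 0;0.1 1 0 0"

```text
time: 67.1
tool_pos: [0.6026, -0.102, 0.2597]
ee_rot: [-3.14, 0.0, 0.001]
wrist_force: [-0.7, 0.6, -2.2]
width: 0.0118
finger_force: 30.0
```

Call:
carry_out --motion "0.01 0.15 0 0;0.03 0.35 0 0;0.06 0.55 0 0;0.08 0.75 0 0;0.1 0.9 0 0;0.1 1 0 0;0.1 1 0 0;0.1 1 0 0"

```text
time: 67.9
tool_pos: [0.6177, -0.2519, 0.2597]
ee_rot: [-3.141, -0.0, 0.001]
wrist_force: [0.3, -0.2, -1.4]
width: 0.0119
finger_force: 30.0
```

```bash
python3 - <<'E'
from h import *
to(.614,-.28,.206,0)
E
```

```text
at [ 0.6177 -0.2519  0.2597] yaw 0.0011 -> shares [-0.025  0.188  0.358] turn 0.0003 t=67.9
```

Call:
carry_out --motion "0 0.1 0 0;-0.02 0.19 0 0;-0.02 0.19 0.1 0;-0.02 0.19 0.2 0;-0.02 0.19 0.28 0;-0.02 0.19 0.35 0;-0.02 0.19 0.39 0;-0.02 0.19 0.41 0"

```text
time: 68.7
tool_pos: [0.6135, -0.2815, 0.2005]
ee_rot: [3.141, 0.001, 0.0]
wrist_force: [-7.4, 2.5, 12.1]
width: 0.0117
finger_force: 30.0
```

Call:
carry_out --motion "-0.01 0 0.02 0;-0.03 0 0.04 0;-0.05 0 0.05 0;-0.06 0 0.06 0;-0.07 0 0.07 0;-0.08 0 0.08 0;-0.08 0 0.08 0;-0.08 0 0.08 0"

```text
time: 69.5
tool_pos: [0.6023, -0.2817, 0.1908]
ee_rot: [3.14, -0.003, 0.0]
wrist_force: [-5.4, 1.2, 7.6]
width: 0.0116
finger_force: 30.0
```

Call:
carry_out --motion "-0.02 0 0.02 0;-0.045 0 0.04 0;-0.065 0 0.06 0;-0.085 0 0.08 0;-0.1 0 0.1 0;-0.115 0 0.12 0;-0.13 0 0.14 0;-0.14 0 0.15 0"

```text
time: 70.3
tool_pos: [0.5816, -0.2819, 0.1649]
ee_rot: [3.141, -0.002, 0.0]
wrist_force: [-2.8, 0.2, 4.3]
width: 0.0118
finger_force: 30.0
```

Call:
carry_out --motion "-0.005 0 0.01 0;-0.01 0 0.02 0;-0.015 0 0.03 0;-0.02 0 0.04 0;-0.025 0 0.05 0;-0.025 0 0.05 0;-0.025 0 0.05 0;-0.025 0 0.05 0"

```text
time: 71.1
tool_pos: [0.5773, -0.2819, 0.1559]
ee_rot: [-3.142, 0.001, -0.0]
wrist_force: [-4.9, -0.4, 4.9]
width: 0.0117
finger_force: 30.0
```

```bash
python3 - <<'E'
from h import *
t=shot('top');s=shot('scene')
print(brown(t),brown(s))
th=np.radians(32);c,s_=np.cos(th),np.sin(th);o=robot.get_obs()['tool_pos'];print(o)
for x,z in [(30,20),(-2,20),(-20,29),(-40,42),(-60,53)]:
    a,b=x-10,z-91; W=[o[0]+(a*c-b*s_)/1e3,o[1],o[2]+.0078+(a*s_+b*c)/1e3]; print((x,z),proj(t,[W])[0].round(0),proj(s,[W])[0].round(0))
E
```

```text
[([354.0, 228.0], 123), ([180.0, 324.0], 31)] [([258.0, 149.0], 47), ([310.0, 227.0], 91)]
[ 0.5773121  -0.28186445  0.15589219]
(30, 20) [448. 178.] [252. 153.]
(-2, 20) [447. 191.] [263. 155.]
(-20, 29) [447. 199.] [270. 155.]
(-40, 42) [448. 209.] [279. 153.]
(-60, 53) [448. 219.] [288. 152.]
```

Call:
carry_out --motion "0 0 -0.05 0;0 0 -0.12 0;0 0 -0.2 0;0 0 -0.3 0;0 0 -0.38 0;0 0 -0.44 0;0 0 -0.47 0;0 0 -0.47 0"

```text
time: 72.0
tool_pos: [0.5781, -0.282, 0.2278]
ee_rot: [3.141, -0.002, -0.0]
wrist_force: [0.0, 0.0, -0.9]
width: 0.0119
finger_force: 30.0
```

Call:
carry_out --motion "-0.02 -0.05 0 0;-0.06 -0.15 0 0;-0.11 -0.28 0 0;-0.17 -0.42 0 0;-0.23 -0.55 0 0;-0.27 -0.66 0 0;-0.3 -0.73 0 0;-0.32 -0.75 0 0"

```text
time: 72.8
tool_pos: [0.5294, -0.1681, 0.2266]
ee_rot: [-3.142, 0.0, 0.001]
wrist_force: [0.4, 0.3, -2.0]
width: 0.0119
finger_force: 30.0
```

Call:
carry_out --motion "-0.03 -0.05 0 0;-0.08 -0.15 0 0;-0.14 -0.28 0 0;-0.21 -0.42 0 0;-0.28 -0.55 0 0;-0.34 -0.64 0 0;-0.38 -0.69 0 0;-0.41 -0.71 0 0"

```text
time: 73.6
tool_pos: [0.4678, -0.0622, 0.2268]
ee_rot: [3.141, -0.0, 0.001]
wrist_force: [-0.4, -0.3, -1.9]
width: 0.0119
finger_force: 30.0
```

```bash
python3 - <<'E'
from h import *
to(.464,-.063,.227)
t=shot('top');s=shot('scene','k.png')
print(brown(t,8),brown(s,8))
th=np.radians(35);c,s_=np.cos(th),np.sin(th);o=robot.get_obs()['tool_pos']
for x,z in [(30,20),(-2,20),(-20,29),(-40,42),(-60,53)]:
    a,b=x-10,z-91; W=[o[0]+(a*c-b*s_)/1e3,o[1],o[2]+.0078+(a*s_+b*c)/1e3]; print((x,z),proj(s,[W])[0].round(0))
E
```

```text
at [ 0.4678 -0.0622  0.2268] yaw 0.0006 -> shares [-0.025  0.005 -0.001] turn 0.0000 t=73.6
[([176.0, 297.0], 9), ([174.0, 321.0], 21), ([196.0, 324.0], 10), ([186.0, 327.0], 9)] [([267.0, 76.0], 11), ([275.0, 82.0], 17), ([269.0, 83.0], 17), ([319.0, 193.0], 69), ([310.0, 227.0], 87)]
(30, 20) [309. 196.]
(-2, 20) [320. 198.]
(-20, 29) [329. 198.]
(-40, 42) [339. 196.]
(-60, 53) [348. 195.]
```

Call:
carry_out --motion "0 0 0 0;0 0 0 0;0 0 0 0;0 0 0 0;0 0 0 0;0.33 0 0 0;0.66 0 0 0;1 0 0 0"

```text
time: 74.5
tool_pos: [0.6188, -0.0628, 0.2269]
ee_rot: [3.141, -0.001, -0.0]
wrist_force: [0.3, -0.1, -1.0]
width: 0.0119
finger_force: 30.0
```

Call:
carry_out --motion "0.33 0 0 0;0.55 0 0 0;0.55 0 0 0;0.55 0 0 0;0.55 0 0 0;0.55 0 0 0;0.55 0 0 0;0.55 0 0 0"

```text
time: 75.3
tool_pos: [0.6991, -0.0629, 0.2273]
ee_rot: [3.141, -0.0, -0.0]
wrist_force: [0.4, 0.3, -1.6]
width: 0.0118
finger_force: 30.0
```

```bash
python3 - <<'E'
from h import *
t=shot('top','l_top.png');s=shot('scene','l_s.png')
print(brown(t,8),brown(s,8))
th=np.radians(35);c,s_=np.cos(th),np.sin(th);o=robot.get_obs()['tool_pos'];print(o)
for x,z in [(30,20),(-2,20),(-20,29),(-40,42),(-60,53)]:
    a,b=x-10,z-91; W=[o[0]+(a*c-b*s_)/1e3,o[1],o[2]+.0078+(a*s_+b*c)/1e3]; print((x,z),proj(t,[W])[0].round(0),proj(s,[W])[0].round(0))
h=cv2.cvtColor(s['image'],cv2.COLOR_RGB2HSV); m=cv2.inRange(h,(5,110,60),(18,255,255))
for r in range(205,245): print(''.join('#' if v else '.' for v in m[r,285:335]))
E
```

```text
[([363.0, 153.0], 92), ([174.0, 300.0], 15), ([174.0, 320.0], 16), ([190.0, 327.0], 13)] [([306.0, 228.0], 185)]
[ 0.69936558 -0.0628418   0.22707651]
(30, 20) [356. 118.] [208. 213.]
(-2, 20) [355. 132.] [221. 216.]
(-20, 29) [356. 141.] [230. 215.]
(-40, 42) [356. 151.] [240. 213.]
(-60, 53) [356. 161.] [250. 212.]
..................................................
..................................................
..................................................
..................................................
..................................................
..................................................
..................................................
..................................................
..................................................
..................................................
..................................................
..................................................
..................................................
..................................................
..................................................
................
[... 558 characters left out ...]
##########.#####.....................
...........###########............................
............#########.............................
.............########.............................
..............#####...............................
..................................................
..................................................
..................................................
..................................................
..................................................
..................................................
..................................................
..................................................
..................................................
```

Two walnuts are in the bowl and one is still in the bin near the lip, so I repeat the pull.

Call:
carry_out --motion "-0.03 0 0 0;-0.09 0 0 0;-0.18 0 0 0;-0.28 0 0 0;-0.4 0 0 0;-0.52 0 0 0;-0.64 0 0 0;-0.76 0 0 0"

```text
time: 76.2
tool_pos: [0.5843, -0.0628, 0.2268]
ee_rot: [3.141, -0.0, -0.0]
wrist_force: [0.4, -0.2, -1.6]
width: 0.0118
finger_force: 30.0
```

Call:
carry_out --motion "-0.12 0 0 0;-0.24 0 0 0;-0.36 0 0 0;-0.48 0 0 0;-0.58 0 0 0;-0.67 0 0 0;-0.74 0 0 0;-0.78 0 0 0"

```text
time: 77.0
tool_pos: [0.4677, -0.0627, 0.227]
ee_rot: [3.141, -0.001, -0.0]
wrist_force: [0.1, 0.6, -2.2]
width: 0.0118
finger_force: 30.0
```

```bash
python3 - <<'E'
from h import *
print(brown(shot('scene'),8),robot.get_obs()['tool_pos'])
E
```

```text
[([276.0, 80.0], 19), ([326.0, 196.0], 24), ([306.0, 228.0], 177)] [ 0.46734624 -0.06272145  0.22703649]
```

Call:
carry_out --motion "0 0 0 0;0 0 0 0;0 0 0 0;0 0 0 0;0 0 0 0;0.33 0 0 0;0.66 0 0 0;1 0 0 0"

```text
time: 77.85
tool_pos: [0.6193, -0.0628, 0.2268]
ee_rot: [3.141, -0.001, -0.0]
wrist_force: [-1.0, -0.2, 0.5]
width: 0.0119
finger_force: 30.0
```

Call:
carry_out --motion "0.33 0 0 0;0.55 0 0 0;0.55 0 0 0;0.55 0 0 0;0.55 0 0 0;0.55 0 0 0;0.55 0 0 0;0.55 0 0 0"

```text
time: 78.65
tool_pos: [0.6996, -0.0629, 0.2273]
ee_rot: [3.141, -0.0, -0.0]
wrist_force: [-0.5, -0.6, -0.6]
width: 0.0118
finger_force: 30.0
```

```bash
python3 - <<'E'
from h import *
t=shot('top','m_top.png');s=shot('scene','m_s.png')
print(brown(t,8),brown(s,8),robot.get_obs()['tool_pos'])
h=cv2.cvtColor(s['image'],cv2.COLOR_RGB2HSV); m=cv2.inRange(h,(5,110,60),(18,255,255))
for r in range(212,245): print(''.join('#' if v else '.' for v in m[r,285:335]))
E
```

```text
[([172.0, 304.0], 14), ([200.0, 322.0], 9), ([188.0, 327.0], 11)] [([275.0, 174.0], 10), ([305.0, 225.0], 306)] [ 0.69985445 -0.06285365  0.22707066]
...............###................................
..............######..............................
............##########............................
............##########............................
...........############...........................
...........############...........................
...........############...........................
............##########............................
............##########............................
.............#########.....###....................
..............######..#.#######...................
................###....#########..................
................#.....##########..................
..............######...##########.................
.............########..##########.................
............#####################.................
............#####################.................
............#####################.................
...........#####################..................
............###########..######...................
............##########....###.....................
............##########............................
............#########.............................
..............#####...............................
..................................................
..................................................
..................................................
..................................................
..................................................
..................................................
..................................................
..................................................
..................................................
```

All three walnuts are in the bowl, as the silhouette shows three balls. Now I level the left bin on the box and take it home.

Call:
carry_out --motion "0 0.1 -0.1 0;-0.05 0.25 -0.15 0;-0.15 0.45 -0.15 0;-0.21 0.45 -0.15 0;-0.21 0.45 -0.15 0;-0.21 0.45 -0.1 0;-0.21 0.45 0 0;-0.21 0.45 0.04 0"

```text
time: 79.55
tool_pos: [0.6682, -0.1291, 0.2172]
ee_rot: [-3.14, 0.004, 0.001]
wrist_force: [0.4, -0.1, -2.2]
width: 0.0115
finger_force: 30.0
```

Call:
carry_out --motion "0.02 0 0.02 0;0.05 0 0.03 0;0.08 0 0.03 0;0.11 0 0.04 0;0.14 0 0.045 0;0.17 0 0.055 0;0.17 0 0.055 0;0.17 0 0.055 0"

```text
time: 80.35
tool_pos: [0.6951, -0.1303, 0.213]
ee_rot: [3.141, -0.002, 0.0]
wrist_force: [0.6, 0.7, 1.6]
width: 0.0118
finger_force: 30.0
```

Call:
carry_out --motion "0.03 0 0.02 0;0.06 0 0.03 0;0.1 0 0.045 0;0.14 0 0.06 0;0.18 0 0.075 0;0.22 0 0.09 0;0.22 0 0.11 0;0.22 0 0.12 0"

```text
time: 81.15
tool_pos: [0.7294, -0.1305, 0.1959]
ee_rot: [3.141, -0.006, 0.0]
wrist_force: [2.8, -0.3, 8.3]
width: 0.012
finger_force: 30.0
```

Call:
carry_out --motion "0 0 0.02 0;0 0 0.03 0;0 0 0.04 0;0 0 0.05 0;0 0 0.05 0;0 0 0.05 0;0 0 0.05 0;0 0 0.05 0"

```text
time: 81.95
tool_pos: [0.7302, -0.1304, 0.1953]
ee_rot: [3.139, -0.014, 0.0]
wrist_force: [-0.5, 1.5, 19.1]
width: 0.0115
finger_force: 30.0
```

Call:
carry_out --motion "0 0 -0.08 0;0 0 -0.08 0;0 0 -0.08 0;0 0 -0.08 0;0 0 -0.08 0;0 0 -0.08 0;0 0 -0.08 0;0 0 -0.08 0" --grip -0.3

```text
time: 82.75
tool_pos: [0.7272, -0.1303, 0.1988]
ee_rot: [3.142, 0.0, -0.0]
wrist_force: [-0.0, -0.6, 0.1]
width: 0.033
finger_force: 0.0
```

Call:
carry_out --motion "0 0 -0.1 0;0 0 -0.3 0;-0.1 0 -0.38 0;-0.2 0 -0.38 0;-0.2 0 -0.38 0;-0.2 0 -0.38 0;-0.2 0 -0.38 0;-0.2 0 -0.38 0"

```text
time: 83.55
tool_pos: [0.6976, -0.1302, 0.2551]
ee_rot: [-3.141, 0.001, 0.0]
wrist_force: [-1.2, -0.2, -0.7]
width: 0.033
finger_force: 0.0
```

```bash
python3 - <<'E'
from h import *
w=shot('wrist','w12.png');o=robot.get_obs();print(o['tool_pos'],o['ee_rot'])
im=cv2.imread('pics/w12.png').astype(int).sum(2)
for c in (316,318,320): print(c,im[138:162,c].tolist(),im[256:292,c].tolist())
for r in (190,240): print(r,im[r,295:345].tolist())
to(.7195,-.1302,.2)
E
```

```text
[ 0.69753184 -0.13026645  0.25500388] [-3.14134457e+00  1.17729399e-03  7.74913201e-06]
316 [502, 502, 501, 502, 501, 456, 491, 571, 602, 629, 646, 650, 648, 650, 649, 648, 649, 647, 646, 648, 649, 648, 650, 649] [342, 342, 343, 340, 341, 340, 340, 341, 344, 337, 340, 339, 339, 412, 451, 449, 430, 400, 405, 411, 412, 414, 413, 413, 415, 412, 412, 412, 411, 413, 411, 411, 411, 408, 410, 411]
318 [501, 501, 501, 502, 504, 451, 488, 564, 601, 620, 632, 638, 637, 639, 637, 637, 638, 639, 638, 637, 639, 639, 640, 638] [339, 340, 340, 341, 343, 343, 338, 340, 340, 340, 341, 340, 342, 414, 451, 448, 430, 405, 406, 410, 413, 413, 410, 410, 410, 411, 411, 414, 410, 414, 409, 414, 413, 413, 412, 412]
320 [501, 501, 500, 504, 502, 450, 483, 565, 594, 609, 622, 628, 627, 628, 627, 625, 625, 628, 626, 627, 626, 628, 628, 628] [343, 340, 343, 341, 342, 343, 340, 343, 339, 337, 340, 338, 343, 411, 454, 450, 433, 408, 407, 412, 413, 414, 412, 412, 413, 410, 412, 409, 414, 411, 412, 410, 412, 413, 414, 414]
190 [351, 351, 350, 353, 352, 354, 351, 353, 442, 637, 637, 637, 637, 625, 557, 525, 602, 626, 645, 649, 650, 648, 646, 640, 634, 627, 620, 612, 605, 577, 527, 479, 432, 469, 632, 634, 634, 632, 631, 632, 629, 629, 633, 632, 632, 632, 587, 346, 350, 346]
240 [413, 415, 414, 414, 415, 413, 461, 598, 649, 648, 648, 650, 648, 648, 617, 491, 597, 615, 627, 636, 636, 634, 632, 632, 630, 627, 624, 617, 605, 568, 514, 457, 384, 385, 413, 412, 413, 394, 341, 343, 343, 338, 341, 341, 342, 341, 344, 343, 340, 342]
at [ 0.6975 -0.1303  0.255 ] yaw 0.0000 -> shares [ 0.147 -0.     0.367] turn 0.0000 t=83.6
```

Call:
carry_out --motion "0.1 0 0 0;0.168 -0.003 0.05 0;0.168 -0.003 0.15 0;0.168 -0.003 0.25 0;0.168 -0.003 0.34 0;0.168 -0.003 0.39 0;0.168 -0.003 0.39 0;0.168 -0.003 0.39 0"

```text
time: 84.4
tool_pos: [0.7225, -0.1299, 0.1977]
ee_rot: [3.141, -0.0, -0.0]
wrist_force: [0.7, -0.4, 0.2]
width: 0.0326
finger_force: 0.0
```

Call:
carry_out --motion "0 0 0 0;0 0 0 0;0 0 0 0;0 0 0 0;0 0 0 0;0 0 0 0;0 0 0 0;0 0 0 0" --grip -1

```text
time: 85.2
tool_pos: [0.7226, -0.1301, 0.1982]
ee_rot: [3.141, -0.001, -0.0]
wrist_force: [-0.0, -0.3, 4.0]
width: 0.0118
finger_force: 30.0
```

Call:
carry_out --motion "0 0 -0.05 0;0 0 -0.12 0;-0.1 0 -0.2 0;-0.25 0 -0.28 0;-0.4 0 -0.34 0;-0.5 0 -0.38 0;-0.6 0 -0.38 0;-0.6 0 -0.38 0"

```text
time: 86.0
tool_pos: [0.6314, -0.1298, 0.256]
ee_rot: [3.141, -0.001, -0.001]
wrist_force: [0.6, -0.1, -1.7]
width: 0.0122
finger_force: 30.0
```

Call:
carry_out --motion "-0.05 -0.2 0 0;-0.1 -0.45 0 0;-0.1 -0.75 0 0;-0.1 -0.9 0 0;-0.1 -1 0 0;-0.1 -1 0 0;-0.1 -1 0 0;-0.1 -1 0 0"

```text
time: 86.8
tool_pos: [0.6177, 0.0187, 0.2542]
ee_rot: [3.141, 0.0, -0.002]
wrist_force: [0.2, -0.2, -1.9]
width: 0.0122
finger_force: 30.0
```

Call:
carry_out --motion "-0.05 -0.2 0 0;-0.1 -0.45 0 0.02;-0.1 -0.75 0 0.04;-0.1 -0.9 0 0.054;-0.1 -1 0 0.0544;-0.1 -1 0 0.0544;-0.1 -1 0 0.0544;-0.1 -1 0 0.0544"

```text
time: 87.6
tool_pos: [0.6028, 0.1684, 0.2544]
ee_rot: [3.141, -0.0, -0.173]
wrist_force: [0.6, -0.6, -1.3]
width: 0.0117
finger_force: 30.0
```

```bash
python3 - <<'E'
from h import *
to(.5672,.3492,.25,-.171)
print(brown(shot('scene'),8))
E
```

```text
at [0.6028 0.1684 0.2544] yaw -0.1729 -> shares [-0.441 -1.146  0.028] turn -0.0006 t=87.6
[([314.0, 226.0], 51)]
```

Call:
carry_out --motion "-0.1 -0.2 0 0;-0.2 -0.45 0 0;-0.3 -0.75 0 0;-0.4 -0.9 0 0;-0.441 -1 0 -0.0006;-0.441 -1 0 -0.0006;-0.441 -1 0 -0.0006;-0.441 -1 0 -0.0006"

```text
time: 88.45
tool_pos: [0.5637, 0.3274, 0.2545]
ee_rot: [3.141, -0.001, -0.172]
wrist_force: [-0.4, 0.7, -2.2]
width: 0.0121
finger_force: 30.0
```

Call:
carry_out --motion "0 -0.08 0 0;0 -0.146 0.1 0;0 -0.146 0.25 0;0 -0.146 0.4 0;0 -0.146 0.6 0;0 -0.146 0.71 0;0 -0.146 0.71 0;0 -0.146 0.71 0"

```text
time: 89.25
tool_pos: [0.5663, 0.351, 0.147]
ee_rot: [3.141, 0.001, -0.169]
wrist_force: [-0.4, -0.9, -1.1]
width: 0.0116
finger_force: 30.0
```

```bash
python3 - <<'E'
from h import *
to(.5672,.3492,.0846,-.171)
s=shot('scene','n_s.png');print(brown(s,8))
E
```

```text
at [0.5663 0.351  0.147 ] yaw -0.1691 -> shares [0.008 0.01  0.416] turn 0.0006 t=89.2
[([277.0, 68.0], 10), ([266.0, 79.0], 15), ([277.0, 81.0], 13), ([305.0, 225.0], 303)]
```

Call:
carry_out --motion "0.008 0.01 0.06 0.0006;0.008 0.01 0.12 0.0006;0.008 0.01 0.15 0.0006;0.008 0.01 0.18 0.0006;0.008 0.01 0.21 0.0006;0.008 0.01 0.24 0.0006;0.008 0.01 0.27 0.0006;0.008 0.01 0.27 0.0006"

```text
time: 90.1
tool_pos: [0.567, 0.3489, 0.1063]
ee_rot: [3.141, 0.001, -0.171]
wrist_force: [1.0, -0.3, -1.3]
width: 0.0116
finger_force: 30.0
```

Call:
carry_out --motion "0 0 0.02 0;0 0 0.04 0;0 0 0.07 0;0 0 0.1 0;0 0 0.12 0;0 0 0.14 0;0 0 0.14 0;0 0 0.14 0"

```text
time: 90.9
tool_pos: [0.5674, 0.3491, 0.0863]
ee_rot: [3.141, 0.0, -0.171]
wrist_force: [0.3, -0.2, -1.4]
width: 0.0118
finger_force: 30.0
```

Call:
carry_out --motion "0 0 0.01 0;0 0 0.02 0;0 0 0.03 0;0 0 0.03 0;0 0 0.03 0;0 0 0.03 0;0 0 0.03 0;0 0 0.03 0"

```text
time: 91.7
tool_pos: [0.5677, 0.3492, 0.0845]
ee_rot: [-3.141, -0.002, -0.171]
wrist_force: [-2.2, -1.2, 6.4]
width: 0.0121
finger_force: 30.0
```

The left bin is on its floor at the predicted height. I release, rise and check.

Call:
carry_out --motion "0 0 0 0;0 0 0 0;0 0 0 0;0 0 0 0;0 0 0 0;0 0 0 0;0 0 0 0;0 0 0 0" --grip -0.3

```text
time: 92.5
tool_pos: [0.5674, 0.3491, 0.0818]
ee_rot: [3.141, 0.0, -0.171]
wrist_force: [0.7, -0.2, -0.4]
width: 0.0328
finger_force: 0.0
```

Call:
carry_out --motion "0 0 -0.1 0;0 0 -0.3 0;0 0 -0.6 0;0 0 -0.9 0;0 0 -1 0;0 0 -1 0;0 0 -1 0;0 0 -1 0"

```text
time: 93.3
tool_pos: [0.5664, 0.3486, 0.2285]
ee_rot: [3.138, 0.004, -0.171]
wrist_force: [-0.2, 0.2, -0.3]
width: 0.0328
finger_force: 0.0
```

Call:
carry_out --motion "-0.3 0.2 0 -0.05;-0.6 0.5 0 -0.054;-0.9 0.8 0 -0.054;-1 1 0 -0.054;-1 1 0 -0.054;-1 1 0 -0.054;-1 1 0 -0.054;-1 1 0 -0.054" --grip -1

```text
time: 94.1
tool_pos: [0.3946, 0.2273, 0.2309]
ee_rot: [3.141, 0.002, -0.001]
wrist_force: [0.3, 0.4, -0.1]
width: 0.0006
finger_force: 0.0
```

```bash
python3 - <<'E'
from h import *
to(.4246,-.0961,.085,0)
s=shot('scene','o_s.png');t=shot('top','o_t.png');print(brown(s,8),brown(t,8))
# bowl check: difference against the time the bowl was freshly seated
a=cv2.imread('pics/f_scene.png').astype(int);b=cv2.imread('pics/o_s.png').astype(int)
d=np.abs(a-b).sum(2)[195:275,275:370]>90; print('scale-region change px',d.sum(),np.argwhere(d).mean(0)+[195,275] if d.any() else '')
# bins check, vs the start picture
a=cv2.imread('pics/scene0.png').astype(int);d=(np.abs(a-b).sum(2)>110)[310:420,295:375];print('organiser change px',d.sum())
for r in range(0,110,3): print(''.join('#' if v else '.' for v in d[r]))
E
```

```text
at [0.3946 0.2273 0.2309] yaw -0.0012 -> shares [0.204 2.155 0.973] turn -0.0004 t=94.1
[([276.0, 57.0], 9), ([275.0, 74.0], 43), ([268.0, 81.0], 35), ([302.0, 217.0], 86), ([307.0, 228.0], 201)] [([348.0, 217.0], 131), ([358.0, 225.0], 266)]
scale-region change px 1274 [209.10753532 320.1043956 ]
organiser change px 588
................................................................................
................................................................................
................................................................................
................................................................................
................................................................................
................................................................................
...............########.........................................................
..............###########.......................................................
...........###############......................................................
...........##############.......................
[... 1519 characters left out ...]
...#############....................................
............##################################..................................
............##################################..................................
..............#############....##############...................................
................................................................................
................................................................................
................................................................................
................................................................................
................................................................................
```

```bash
python3 - <<'E'
from h import *
s=shot('scene');t=shot('top','p_t.png')
for a,b in [((348,217),(302,217)),((358,225),(307,228))]:
    c1,d1=ray(t,a);c2,d2=ray(s,b);l=np.linalg.lstsq(np.stack([d1,-d2],1),c2-c1,rcond=None)[0];print(((c1+l[0]*d1+c2+l[1]*d2)/2).round(3))
g=cv2.cvtColor(t['image'],cv2.COLOR_RGB2GRAY)
q=proj(t,[[.5305+.0565*np.cos(k),-.0615+.0565*np.sin(k),.104] for k in np.linspace(0,6.28,60)]);print('pred rim box',q.min(0).round(1),q.max(0).round(1))
print(g[224,322:340].tolist(),g[224,370:388].tolist());print(g[192:208,354].tolist(),g[240:256,354].tolist())
E
```

```text
[ 0.544 -0.044  0.132]
[ 0.533 -0.071  0.047]
pred rim box [331.4 199.7] [379.4 247. ]
[162, 161, 158, 159, 161, 156, 157, 156, 137, 160, 90, 85, 84, 85, 93, 94, 118, 126] [94, 136, 132, 122, 122, 124, 122, 176, 108, 102, 101, 99, 99, 99, 152, 149, 125, 101]
[183, 183, 182, 184, 182, 182, 184, 169, 140, 110, 106, 103, 105, 104, 107, 121] [142, 136, 132, 118, 104, 147, 144, 107, 101, 100, 84, 59, 55, 54, 55, 54]
```

```bash
python3 - <<'E'
from h import *
from itertools import permutations
s=shot('scene');t=shot('top')
C={}
for n,v,(a,b,c,d) in (('t',t,(200,248,330,380)),('s',s,(205,245,285,335))):
    h=cv2.cvtColor(v['image'],cv2.COLOR_RGB2HSV); m=cv2.inRange(h,(5,110,60),(18,255,255))[a:b,c:d]
    for r in m[::1]:
        if r.any(): print(''.join('#' if x else '.' for x in r))
    m=cv2.resize(m,None,fx=6,fy=6,interpolation=cv2.INTER_LINEAR); D=cv2.distanceTransform((m>127).astype(np.uint8),cv2.DIST_L2,5)
    P=[]
    for i in range(3):
        _,mx,_,p=cv2.minMaxLoc(D); P.append((p[0]/6+c-.4,p[1]/6+a-.4,mx/6)); cv2.circle(D,p,int(mx*1.2),0,-1)
    C[n]=P; print(n,np.round(P,1).tolist())
for p in permutations(range(3)):
    R=[]
    for i in range(3):
        c1,d1=ray(t,C['t'][i][:2]);c2,d2=ray(s,C['s'][p[i]][:2]);l=np.linalg.lstsq(np.stack([d1,-d2],1),c2-c1,rcond=None)[0]
        x,y=c1+l[0]*d1,c2+l[1]*d2;R.append(((x+y)/2).round(3).tolist()+[round(float(np.linalg.norm(x-y)),4)])
    print(p,R)
E
```

```text
...............#######............................
..............#########...........................
.............###########......######..............
.............############....########.............
.............############...##########............
............#############..############...........
............#############.#############...........
............#############.#############...........
.............###########..#############...........
.............###########..#############...........
...............########....############...........
................######.....###########............
.......................###############............
.....................#######.#######..............
....................#############.................
...................############...................
...................############...................
..................##############..................
..................##############..................
..................#############...................
...................############...................
...................##########
[... 1462 characters left out ...]
..
s [[301.9, 229.6, 5.4], [312.4, 225.8, 4.8], [301.4, 217.1, 4.8]]
(0, 1, 2) [[0.547, -0.082, 0.028, 0.0101], [0.534, -0.039, 0.108, 0.0224], [0.53, -0.064, 0.095, 0.0304]]
(0, 2, 1) [[0.547, -0.082, 0.028, 0.0101], [0.544, -0.045, 0.131, 0.0084], [0.52, -0.059, 0.068, 0.001]]
(1, 0, 2) [[0.532, -0.075, 0.059, 0.0322], [0.549, -0.046, 0.08, 0.0011], [0.53, -0.064, 0.095, 0.0304]]
(1, 2, 0) [[0.532, -0.075, 0.059, 0.0322], [0.544, -0.045, 0.131, 0.0084], [0.535, -0.066, 0.041, 0.0215]]
(2, 0, 1) [[0.543, -0.08, 0.083, 0.0001], [0.549, -0.046, 0.08, 0.0011], [0.52, -0.059, 0.068, 0.001]]
(2, 1, 0) [[0.543, -0.08, 0.083, 0.0001], [0.534, -0.039, 0.108, 0.0224], [0.535, -0.066, 0.041, 0.0215]]
```

All three walnuts lie inside the bowl (residuals 1 mm or less), the bowl is seated, and the organiser matches the start picture except for the missing walnuts. Now the right key.

Call:
carry_out --motion "0.05 0.3 0 0;0.1 0.6 0 0;0.1 1 0 0;0.1 1 0 0;0.1 1 0 0;0.1 1 0 0;0.1 1 0 0;0.1 1 0 0"

```text
time: 95.2
tool_pos: [0.4088, 0.0781, 0.2319]
ee_rot: [-3.141, 0.0, 0.001]
wrist_force: [-0.4, -0.3, -1.1]
width: 0.0006
finger_force: 0.0
```

Call:
carry_out --motion "0.05 0.3 0 0;0.1 0.6 0 0;0.1 1 0 0;0.1 1.0 0 0;0.1 1 0 0;0.1 1 0 0;0.1 1 0.2 0;0.1 1 0.2 0"

```text
time: 96.0
tool_pos: [0.4218, -0.0707, 0.1985]
ee_rot: [-3.139, 0.007, 0.002]
wrist_force: [0.0, 0.3, -0.6]
width: 0.0003
finger_force: 0.0
```

```bash
python3 - <<'E'
from h import *
to(.4246,-.0961,.075,0)
E
```

```text
at [ 0.4218 -0.0707  0.1985] yaw 0.0018 -> shares [0.024 0.172 0.823] turn 0.0006 t=96.0
```

Call:
carry_out --motion "0.015 0.17 0 0;0.015 0.17 0.2 0;0.015 0.17 0.4 0;0.015 0.17 0.6 0;0.015 0.17 0.75 0;0.015 0.17 0.8 0;0.015 0.17 0.8 0;0.015 0.17 0.8 0"

```text
time: 96.8
tool_pos: [0.427, -0.0985, 0.0836]
ee_rot: [3.141, -0.002, -0.0]
wrist_force: [-0.7, 0.5, -0.0]
width: 0.0006
finger_force: 0.0
```

Call:
carry_out --motion "0 0 0.02 0;0 0 0.04 0;0 0 0.06 0;0 0 0.08 0;0 0 0.08 0;0 0 0.08 0;0 0 0.08 0;0 0 0.08 0"

```text
time: 97.6
tool_pos: [0.4259, -0.0988, 0.0701]
ee_rot: [3.141, -0.0, -0.001]
wrist_force: [-0.6, -0.2, 1.3]
width: 0.0001
finger_force: 0.6
```

Just touching the key top. Now I press about 8 mm further on command.

Call:
carry_out --motion "0 0.015 0.015 0;0 0.015 0.03 0;0 0.015 0.045 0;0 0.015 0.055 0;0 0.015 0.055 0;0 0.015 0.055 0;0 0.015 0.055 0;0 0.015 0.055 0"

```text
time: 98.4
tool_pos: [0.4263, -0.101, 0.064]
ee_rot: [3.141, -0.001, -0.001]
wrist_force: [-4.9, 2.8, 13.9]
width: 0.0003
finger_force: 6.9
```

Call:
carry_out --motion "0 0 -0.1 0;0 0 -0.3 0;0 0 -0.6 0;0 0 -0.9 0;0 0 -1 0;0 0 -1 0;0 0 -1 0;0 0 -1 0"

```text
time: 99.2
tool_pos: [0.4248, -0.1007, 0.2092]
ee_rot: [-3.14, 0.004, -0.002]
wrist_force: [-0.1, 0.6, -0.4]
width: 0.0005
finger_force: 0.0
```

```bash
python3 - <<'E'
from h import *
print(brown(shot('scene')),robot.get_obs()['wrist_force'])
print(robot.close_job())
E
```

```text
[([275.0, 78.0], 19), ([301.0, 217.0], 83), ([307.0, 228.0], 193)] [-0.15565035 -0.1083601   0.07255735]
the job is handed in; nothing more can be done
None
```

I handed in the job at about 99 s: the bowl is seated in the cradle, left and middle keys were pressed in order, all three walnuts are in the bowl, the bins are home, and the right key was pressed last; the hand-in call gave no verdict.

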